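Rack the parts cases and lock the gate

ROBOT

A 6-joint arm with a two-finger parallel gripper is mounted at the origin on the work surface. World frame = base frame: x ahead of the robot, y to its left, z up, the work surface at z = 0. Lengths are in m, angles in rad, forces in N, time in s.
With the tool pointing down it reaches from about 0.375 to 0.975 m from the base axis. Payload 3.8 kg.
Tool frame: the origin (TCP) lies on the centre line of the jaws, within the pads' length; the fingertips stand 14 mm ahead of it and the grasp point (between the pads) lies 5 mm behind it; x points along the fingers, y is the direction in which the jaws open and shut, and the axes are right-handed (so a half turn about x gives the same grasp; the last joint's range is limited). The gripper opens to 85 mm and grips with 20 to 120 N. Pads are 22 mm wide; open, the fingers measure 114 mm over their backs; the gripper's body (76 mm by 85 mm) begins 54 mm behind the grasp point. The pads swing forward as they close: fully open they stand 13 mm farther back than shut.
Start: joints at [-1.27, 0.264, 1.604, -0, 1.274, -0.037], TCP at [0.224, -0.637, 0.245] pointing down, gripper open.
Joint ranges: [-2.63, 2.63], [-0.94, 2.18], [0.31, 2.57], [-1.31, 4.45], [0, 2.66], [-2.55, 2.55]. Speed limits (rad/s): [2.57, 2.57, 3.14, 3.14, 3.14, 3.14].

INTERFACE

Orientations are given as a rotation vector (axis times angle).
In Python, from workcell import bot gives the robot as it stands.
- The arm moves only by the shell command python3 -m creep 'ROWS' [FORCE]. ROWS is JSON, a list of rows, each an object with "grip": the finger opening in cm, from 0 to 8.54; "dp": the shift along the tool's x, y, z in cm, a list of three; "rotation": the turn, a rotation vector about the tool's x, y, z in rad, a list of three. A call has 1 to 5 rows; each row is the pose to reach, as a shift and turn from the pose commanded when the call began, along the tool's axes at that moment; what a row does not reach only later rows make up. A row lasts 1/12 s, in which the tool goes at most 41.7 mm and 7.16 degrees, less where a joint would pass 70% of its speed; a pose out of reach is approached as far as the arm can. A call with a gripper value outside its range is refused whole. The fingers move at their own pace and stop on an object; FORCE is the grip in N (left out, the last holds). Time passes only in rows, so rows that repeat a pose let the fingers close. It gives the time, the measured TCP pose, the force and the opening at its end, in the units of the state.
- bot.read_state(): the state, without advancing time (a new reading comes with each control period).
- bot.read_camera(name): name is "side" or "top"; returns (picture, depth): 420x560x3 uint8, red, green, blue; 420x560 float32, m along the optical axis (not along the pixel's ray), 0 where there is no reading.
- bot.get_calibration(name): a dict with "fx", "fy", "cx", "cy" (pixels), "rvec" (rotation vector, rad) and "tvec" (3), from world to camera coordinates, as OpenCV has them. Camera axes: x right, y down, z forward; pixel columns grow to the right and rows downward; lengths in m; the calibration is good to about 2 mm. A picture is of the moment at which its call begins. get_calibration takes no time and is no camera call.
- bot.finish_job(): hands the job in, once; it reports no verdict.
The state is a dict: "time": time; "q": joint angles; "joint_vel": joint speeds; "joint_torque": joint torques, N m; "tool_pos": TCP position; "tcp_rot": TCP orientation; "wrist_force": force on the tool from outside, world axes, zero at the start; "torque": the same for the moment, N m; "width": opening from 0.0 (shut) to 1.0 (fully open).
Only numpy, scipy, OpenCV 4.12 (cv2) and the standard library are available. Lean on these libraries where they do the work, as an engineer would, in place of code of your own. Each camera call takes 0.05 s, during which the arm holds its last target.

TASK

Take the green and the blue parts case off the sloping stand and stand each upright on its long edge, fully down, in the rack slot with the tag of its own colour. Then swing the rack's gate fully shut, so that its slotted end goes over the brass staple, and drop the red-headed locking pin all the way down through the staple's loop. Leave the grey case and the other things on the bench where they are.

Things in the scene. Friction and masses are not known exactly. Their poses are not given: they have to be found in the camera images.
- case_green_center (a point): flat green parts case, a slab 14 mm thick (x), 110 long (y), 100 tall (z), about 0.14 kg; origin at its centre. It starts on the easel, leaning 30 degrees from vertical with its top edge towards the robot and its lower long edge on the ledge; the middle 70 mm of its length is free on both faces from the top edge to 58 mm below, so it can be pinched there by its thickness
- case_blue_center (a point): flat blue parts case, a slab 14 mm thick (x), 110 long (y), 100 tall (z), about 0.14 kg; origin at its centre. It starts on the easel, leaning 30 degrees from vertical with its top edge towards the robot and its lower long edge on the ledge; the middle 70 mm of its length is free on both faces from the top edge to 58 mm below, so it can be pinched there by its thickness
- slot_green (a point): where the green case's centre must be: in the rack slot with the green tag. x across the slot, y along it, z up; the green case stands upright, its length along y. Slot floor 50 mm below this point; slot 19 mm wide. The tag is a green block 36 mm wide at the slot's +y end, with a strip of that colour at the foot of its -y end
- slot_blue (a point): where the blue case's centre must be: in the rack slot with the blue tag. x across the slot, y along it, z up; the blue case stands upright, its length along y. Slot floor 50 mm below this point; slot 19 mm wide. The tag is a blue block 36 mm wide at the slot's +y end, with a strip of that colour at the foot of its -y end
- case_grey_center (a point): grey parts case of the same size (110 long, 100 tall, 14 thick) already standing in the third slot, its top 112 mm above the bench; origin at its centre; leave it there
- gate (a joint): the rack's gate, an aluminium strip 238 mm long, 6 thick, 47 to 75 mm above the bench, on a vertical hinge. 0 is shut (hard stop; the strip then lies across the slots' -y ends, running from the hinge in the slots' -x direction); grows as it opens, to 1.6; starts at 1.0 to 1.5 rad. It stays where it is left; about 0.6 N at the handle moves it
- rack: fixed slotted wooden rack, base 236 x 140 mm, 12 thick; origin at the centre of its underside, axes as the slots'. Three slots along y, 60 mm apart in x, between fins whose tops are 57 mm above the bench; a wall across the slots' +y ends, 62 mm from the slot centres, 64 mm tall; the -y ends are closed only by the gate. The hinge is at +x, the staple at -x
- gate_hinge (a point): point on the gate's vertical hinge axis, 61 mm above the bench. Its axes turn with the gate: -x runs along the strip to its free end; seen from above the gate opens counter-clockwise and closes clockwise
- gate_handle (a point): upright round black handle on the gate, 16 mm across, its top 125 mm above the bench, free from 67 mm up; this point is on its axis 105 mm above the bench, 120 mm from the hinge along the strip and 28 mm off the strip on the outer side (away from the cases)
- pin_eye (a point): centre of the brass staple's loop on the rack, 62 mm above the bench (loop 6 mm thick); axes as the slots'. With the gate shut the staple stands through the slot in the gate's end, and the opening left for the pin is 18 x 18 mm around this point; the opening is vertical. Below it, on the bench, a cup with an 18 x 18 mm opening, 16 mm high, floor 8 mm above the bench, takes the pin's foot
- pin_center (a point): upright locking pin, 108 mm tall, 0.06 kg: steel shaft 10 mm across, 78 long, foot tapered over its last 12 mm to 6 mm across; then a red round knob 28 mm across, 30 tall. Origin on its axis half-way up, 54 mm above the foot; the knob's centre is 39 mm above it; z up. Starts loose in the holder's 16 mm square hole, 45 mm deep. Fully down, its foot is on the cup's floor and its centre at pin_eye
- pin_holder: fixed wooden block 60 x 60 mm, 55 tall, origin at the centre of its underside; holds the pin at the start
- easel: fixed plywood stand 130 x 280 mm for the two cases, origin at the centre of its underside, about 112 mm tall; its y axis runs along the ledge, the cases lean towards its -x
- box_small: small green parts box 70 x 70 mm, 32 tall, origin at the centre of its underside; it stays where it is
- box_long: blue parts box 120 x 70 mm, 35 tall, origin under its centre; it stays where it is
- base_plate: round aluminium watch plate 80 mm across, 14 thick, origin under its centre; it stays where it is
- loupe: black eye loupe 38 mm across, 36 tall, origin under its centre; it stays where it is
- jar: amber jar 56 mm across, 70 tall, origin under its centre; it stays where it is

How it is judged:
On the way, in this order (a step that is already met when the one before it is completed fails the run):
1. both cases stand home in the slots of their own colour, the gate still open (x of case_green_center in the frame of slot_green between -0.008 and 0.008 m and y of case_green_center in the frame of slot_green between -0.03 and 0.03 m and z of case_green_center in the frame of slot_green between -0.006 and 0.006 m and angle between each of case_green_center, case_blue_center's own z axis and vertical below 0.2 rad and angle between the y axis of case_green_center and the y axis of slot_green, either way round below 0.15 rad and x of case_blue_center in the frame of slot_blue between -0.008 and 0.008 m and y of case_blue_center in the frame of slot_blue between -0.03 and 0.03 m and z of case_blue_center in the frame of slot_blue between -0.006 and 0.006 m and angle between the y axis of case_blue_center and the y axis of slot_blue, either way round below 0.15 rad and value of joint gate above 0.4 rad), for 0.2 s.
2. the gate is swung shut over the staple (x of case_green_center in the frame of slot_green between -0.008 and 0.008 m and y of case_green_center in the frame of slot_green between -0.02 and 0.02 m and z of case_green_center in the frame of slot_green between -0.006 and 0.006 m and angle between each of case_green_center, case_blue_center's own z axis and vertical below 0.2 rad and angle between the y axis of case_green_center and the y axis of slot_green, either way round below 0.15 rad and x of case_blue_center in the frame of slot_blue between -0.008 and 0.008 m and y of case_blue_center in the frame of slot_blue between -0.02 and 0.02 m and z of case_blue_center in the frame of slot_blue between -0.006 and 0.006 m and angle between the y axis of case_blue_center and the y axis of slot_blue, either way round below 0.15 rad and value of joint gate below 0.05 rad), for 0.2 s.
3. the pin is fully down through the loop (value of joint gate below 0.05 rad and horizontal distance between pin_center and pin_eye below 0.012 m and z of pin_center in the frame of pin_eye between -0.007 and 0.007 m and angle between pin_center's own z axis and vertical below 0.2 rad), for 0.2 s.
At the end, for the whole second after the job is handed in: Cases in their own slots: centre within 8 mm across, 20 mm along, 6 mm in height, 0.2 rad of upright, 0.15 rad of the slot's direction. Gate within 0.05 rad of shut. Pin centre within 12 mm sideways and 7 mm in height of the loop centre, 0.2 rad of upright. All released (all of step 3 and x of case_green_center in the frame of slot_green between -0.008 and 0.008 m and y of case_green_center in the frame of slot_green between -0.02 and 0.02 m and z of case_green_center in the frame of slot_green between -0.006 and 0.006 m and angle between each of case_green_center, case_blue_center's own z axis and vertical below 0.2 rad and angle between the y axis of case_green_center and the y axis of slot_green, either way round below 0.15 rad and x of case_blue_center in the frame of slot_blue between -0.008 and 0.008 m and y of case_blue_center in the frame of slot_blue between -0.02 and 0.02 m and z of case_blue_center in the frame of slot_blue between -0.006 and 0.006 m and angle between the y axis of case_blue_center and the y axis of slot_blue, either way round below 0.15 rad); the robot touches nothing.
It fails at once if the grey case is shifted by more than 20 mm or tipped (distance of case_grey_center from where it was at the start of the episode above 0.02 m or angle between case_grey_center's own z axis and vertical above 0.35 rad).
It fails at once if another thing on the bench is shifted by more than 30 mm (distance of any of box_small, box_long, base_plate, loupe, jar from where it was at the start of the episode above 0.03 m).
It also fails if it takes over 72 s, if anything falls off the work surface, if the arm or the gripper's body presses on something with over 40 N, if the wrist force passes 120 N, or if a joint passes its speed limit or range.

## Working session

There is one attempt and no reset: what is moved stays moved. The work goes in short steps, Python scripts to look and compute and a shell command to move; the robot and the scene stay as the last step left them, time stands still between calls to the robot, and variables do not carry over. Pictures are saved under pics/ and viewed, and the job is handed in when it is done.

```bash
ls; mkdir -p pics
cat > h.py <<'E'
import numpy as np, cv2
from workcell import bot
from scipy.spatial.transform import Rotation as R
E
python3 - <<'E'
from h import *
print(bot.read_state())
for n in ("top","side"):
    p,d=bot.read_camera(n)
    np.save(f"pics/{n}0.npy",d); cv2.imwrite(f"pics/{n}0.png",p[:,:,::-1])
    c=bot.get_calibration(n); print(n,c)
    Rm=cv2.Rodrigues(np.array(c["rvec"],float))[0]; print(-Rm.T@np.array(c["tvec"]).ravel(), Rm[2], (d==0).mean())
E
```

```text
pics
{'time': 0.0, 'q': array([-1.26989988e+00,  2.64807871e-01,  1.60539481e+00, -1.59422212e-05,
        1.27369102e+00, -3.68864785e-02]), 'joint_vel': array([ 1.22757857e-03,  9.13244748e-04, -2.95740250e-05, -8.11124749e-04,
       -2.92002700e-04, -4.19752675e-04]), 'joint_torque': array([-3.23981048e-04, -5.15117955e+01, -3.67317045e+01, -2.36595561e-04,
        1.28605514e-02, -1.62966950e-05]), 'tool_pos': array([ 0.22348455, -0.63617981,  0.24391388]), 'tcp_rot': array([ 2.03880057,  0.35006593, -2.03945832]), 'wrist_force': array([ 0.42734788,  0.55649893, -0.16391909]), 'torque': array([ 0.00357325, -0.00034369, -0.00442355]), 'width': 1.0034550609266426}
top {'fx': 421.68678295315476, 'fy': 421.68678295315476, 'cx': 278.7540853775802, 'cy': 212.24728751107153, 'rvec': array([ 2.11969593, -2.13384389,  0.17703832]), 'tvec': array([0.04574053, 0.6112207 , 1.22068376])}
[0.39080844 0.03226615 1.30842632] [ 0.17320876  0.00738296 -0.98485746] 0.004145408163265306
side {'fx': 411.1123395594977, 'fy': 411.1123395594977, 'cx': 277.1736038728439, 'cy': 207.11967542780073, 'rvec': array([ 0.84835529, -2.42129701,  1.24447361]), 'tvec': array([0.48835556, 0.27283766, 0.7569048 ])}
[0.10793352 0.66362551 0.65862581] [ 0.49713724 -0.64058324 -0.58524156] 0.004102891156462585
```

View pics/top0.png

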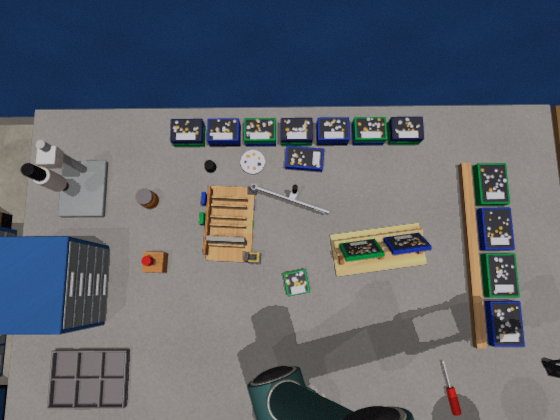

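View pics/side0.png

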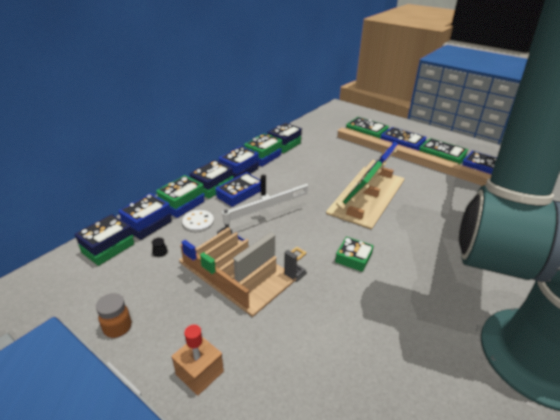

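Top view: the rack is around px (228,225) with tags at (203,199) blue and (201,218) green. The hinge is at (253,188), the staple (253,257), the pin (148,261) and the easel cases at (360,250) and (407,243).

```bash
cat >> h.py <<'E'
def cal(n):
    c=bot.get_calibration(n); return c,cv2.Rodrigues(np.array(c["rvec"],float))[0],np.array(c["tvec"]).ravel()
def world(n,d):
    c,Rm,t=cal(n); v,u=np.mgrid[:d.shape[0],:d.shape[1]]
    P=np.stack([(u-c["cx"])/c["fx"]*d,(v-c["cy"])/c["fy"]*d,d],-1)
    return (P-t)@Rm
def ray(n,u,v,z):
    c,Rm,t=cal(n); o=-Rm.T@t; r=Rm.T@np.array([(u-c["cx"])/c["fx"],(v-c["cy"])/c["fy"],1]); return o+r*(z-o[2])/r[2]
def proj(n,P):
    c,Rm,t=cal(n); q=np.asarray(P)@Rm.T+t; return np.stack([q[...,0]/q[...,2]*c["fx"]+c["cx"],q[...,1]/q[...,2]*c["fy"]+c["cy"]],-1)
def tri(a,b):
    """two-view point: a=(u,v) top, b=(u,v) side"""
    M=[]
    for n,(u,v) in (("top",a),("side",b)):
        c,Rm,t=cal(n); K=np.array([[c["fx"],0,c["cx"]],[0,c["fy"],c["cy"]],[0,0,1]]); M.append(K@np.c_[Rm,t])
    X=cv2.triangulatePoints(M[0],M[1],np.array(a,float).reshape(2,1),np.array(b,float).reshape(2,1)); X=(X[:3]/X[3]).ravel()
    return X, np.linalg.norm(proj("top",X)-a), np.linalg.norm(proj("side",X)-b)
def crop(n,src,u0,v0,u1,v1,s,out):
    cv2.imwrite(out,cv2.resize(cv2.imread(src)[v0:v1,u0:u1],None,fx=s,fy=s,interpolation=cv2.INTER_CUBIC))
E
python3 - <<'E'
from h import *
for n in ("top","side"):
    d=np.load(f"pics/{n}0.npy"); W=world(n,d); np.save(f"pics/{n}0W.npy",W)
    im=cv2.imread(f"pics/{n}0.png"); hsv=cv2.cvtColor(im,cv2.COLOR_BGR2HSV)
    for nm,lo,hi in (("green",(50,120,50),(85,255,255)),("blue",(105,140,60),(130,255,255)),("red",(0,180,100),(8,255,255))):
        m=cv2.inRange(hsv,lo,hi); k,l,s,c=cv2.connectedComponentsWithStats(m)
        for i in range(1,k):
            if s[i,4]>20:
                P=W[(l==i)&(d>0)]
                if len(P): print(n,nm,s[i].tolist(),np.median(P,0).round(3),P[:,2].min().round(3),P[:,2].max().round(3))
crop("top","pics/top0.png",190,175,340,275,5.3,"pics/c1.png")
crop("top","pics/top0.png",320,210,450,290,6,"pics/c2.png")
crop("side","pics/side0.png",170,170,320,310,4,"pics/c3.png")
crop("side","pics/side0.png",310,130,420,230,6,"pics/c4.png")
E
```

```text
top green [354, 117, 66, 27, 339] [ 0.843 -0.273  0.057] 0.001 0.067
top green [244, 118, 32, 25, 233] [0.855 0.099 0.06 ] 0.041 0.066
top green [174, 125, 31, 22, 101] [0.839 0.302 0.025] 0.01 0.041
top green [281, 142, 31, 4, 77] [ 0.838 -0.017  0.026] 0.009 0.042
top green [477, 163, 33, 43, 288] [ 0.678 -0.599  0.04 ] 0.018 0.046
top green [199, 212, 6, 13, 65] [0.589 0.266 0.094] 0.063 0.099
top green [340, 239, 44, 22, 282] [ 0.476 -0.191  0.124] 0.04 0.132
top green [484, 253, 36, 44, 307] [ 0.42  -0.605  0.04 ] -0.004 0.047
top green [283, 269, 27, 23, 89] [ 0.429 -0.03   0.031] -0.002 0.038
top green [285, 283, 6, 13, 28] [0.382 0.019 0.031] 0.027 0.036
top blue [0, 0, 560, 117, 59852] [ 1.237  0.055 -0.118] -0.677 0.194
top blue [207, 119, 33, 25, 217] [0.841 0.207 0.057] 0.033 0.066
top blue [317, 118, 33, 25, 232] [ 0.843 -0.118  0.059] -0.001 0.066
top blue [246, 143, 30, 3, 69] [0.837 0.091 0.023] 0.014 0.037
top blue [353, 142, 31, 3, 72] [ 0.838 -0.25   0.024] 0.011 0.042
top blue [285, 145, 39, 26, 255] [ 0.762 -0.032  0.034] -0.0 0.042
top blue [201, 192, 6, 13, 60]
[... 889 characters left out ...]
 0.348 0.022] 0.004 0.039
side green [336, 253, 32, 18, 290] [0.391 0.024 0.022] 0.004 0.033
side green [201, 254, 13, 19, 163] [0.585 0.274 0.088] 0.068 0.098
side blue [0, 0, 396, 276, 65809] [ 1.235 -0.042  0.15 ] -0.196 0.487
side blue [421, 47, 106, 35, 1989] [ 0.49  -1.077  0.193] 0.184 0.491
side blue [380, 132, 45, 30, 259] [ 0.505 -0.574  0.038] 0.024 0.128
side blue [463, 157, 30, 16, 156] [ 0.298 -0.575  0.035] 0.01 0.04
side blue [216, 182, 45, 24, 420] [0.759 0.002 0.025] 0.006 0.037
side blue [183, 241, 12, 18, 138] [0.644 0.271 0.087] 0.067 0.097
side blue [0, 318, 159, 102, 10028] [0.433 0.609 0.26 ] 0.256 0.263
side red [187, 334, 14, 13, 126] [0.454 0.426 0.107] 0.093 0.118
```

View pics/c1.png

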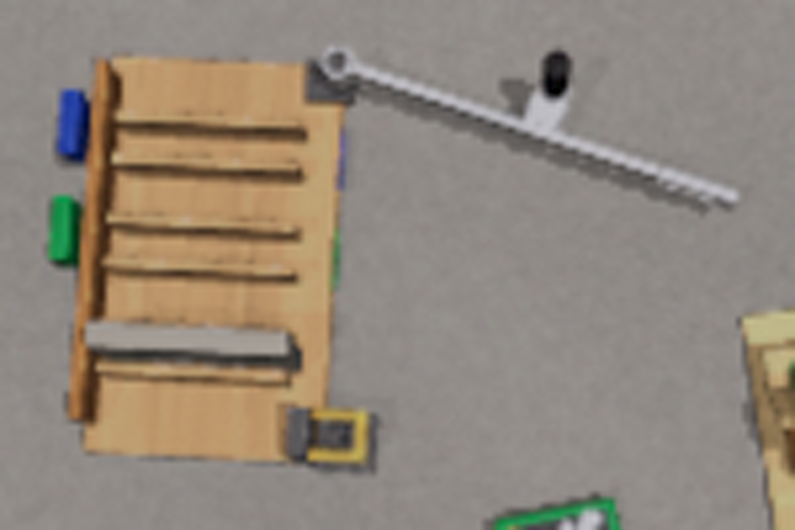

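View pics/c2.png

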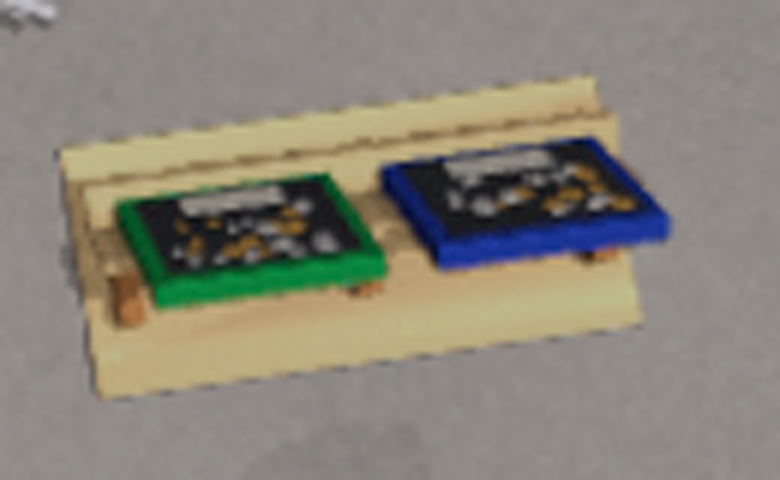

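View pics/c3.png

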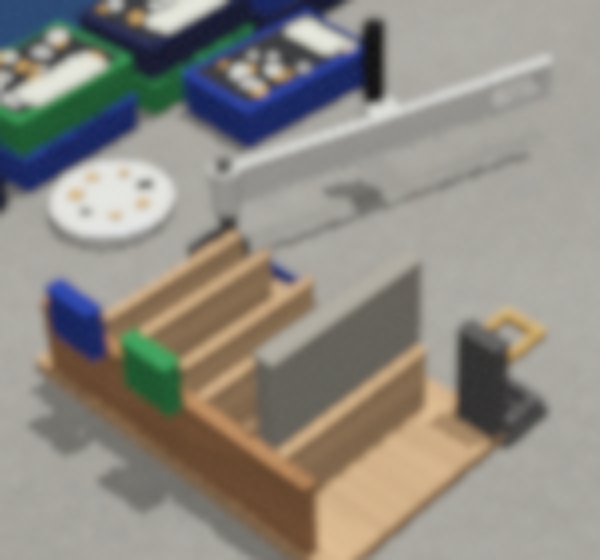

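View pics/c4.png

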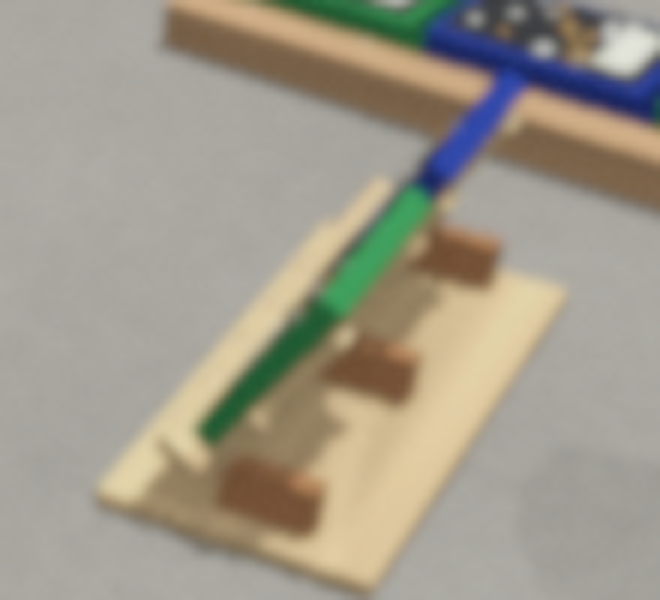

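Run:
```python
from h import *
W=np.load("pics/top0W.npy"); im=cv2.imread("pics/top0.png")
box=W[178:270,192:268].reshape(-1,3)
h,e=np.histogram(box[:,2],bins=np.arange(-.01,.13,.004)); print(list(zip((e[:-1]*1000).round().astype(int),h)))
m=(W[...,2]>0.046)&(W[...,2]<0.078); m[:178]=0;m[270:]=0;m[:,:192]=0;m[:,335:]=0
k,l,s,c=cv2.connectedComponentsWithStats(m.astype(np.uint8))
for i in range(1,k):
    if s[i,4]>=8:
        P=W[l==i]; u,v=np.where(l==i)[::-1]
        r=cv2.minAreaRect(P[:,:2].astype(np.float32)*1000); print(s[i].tolist(),P.mean(0).round(4),np.median(P[:,2]).round(4),np.round(r[0]),np.round(r[1]),round(r[2],1))
m=(W[...,2]>0.098)&(W[...,2]<0.125); m[:178]=0;m[270:]=0;m[:,:120]=0;m[:,440:]=0
k,l,s,c=cv2.connectedComponentsWithStats(m.astype(np.uint8))
for i in range(1,k):
    if s[i,4]>=4:
        P=W[l==i]; r=cv2.minAreaRect(P[:,:2].astype(np.float32)*1000); print("H",s[i].tolist(),P.mean(0).round(4),np.round(r[0]),np.round(r[1]),round(r[2],1))
```

```text
[(np.int64(-10), np.int64(35)), (np.int64(-6), np.int64(752)), (np.int64(-2), np.int64(1603)), (np.int64(2), np.int64(641)), (np.int64(6), np.int64(502)), (np.int64(10), np.int64(1186)), (np.int64(14), np.int64(461)), (np.int64(18), np.int64(115)), (np.int64(22), np.int64(72)), (np.int64(26), np.int64(63)), (np.int64(30), np.int64(58)), (np.int64(34), np.int64(56)), (np.int64(38), np.int64(57)), (np.int64(42), np.int64(58)), (np.int64(46), np.int64(63)), (np.int64(50), np.int64(114)), (np.int64(54), np.int64(257)), (np.int64(58), np.int64(164)), (np.int64(62), np.int64(169)), (np.int64(66), np.int64(58)), (np.int64(70), np.int64(34)), (np.int64(74), np.int64(52)), (np.int64(78), np.int64(41)), (np.int64(82), np.int64(18)), (np.int64(86), np.int64(14)), (np.int64(90), np.int64(43)), (np.int64(94), np.int64(60)), (np.int64(98), np.int64(24)), (np.int64(102), np.int64(6)), (np.int64(106), np.int64(55)), (np.int64(110), np.int64(111)), (np.int64(114), np.int64(24)), (np.int64(118), np.int64(0)), (np.int64(122), np.int64(0))]
[251, 185, 78, 30, 328] [0.648  0.006  0.0677] 0.0707 [659.   5
[... 264 characters left out ...]
208, 240, 38, 7, 121] [0.5153 0.1971 0.0586] 0.0571 [516. 197.] [ 16. 112.] 2.1
[244, 252, 15, 11, 78] [0.4763 0.1238 0.0674] 0.0656 [477. 123.] [41. 28.] 86.6
H [292, 185, 6, 7, 25] [ 0.6707 -0.0045  0.1181] [672.  -5.] [14. 15.] 28.1
H [201, 196, 3, 7, 8] [0.645  0.2666 0.0992] [645. 266.] [18.  5.] 14.4
H [206, 236, 39, 7, 207] [0.5254 0.1956 0.1106] [526. 196.] [109.  15.] 87.5
H [389, 241, 43, 15, 292] [ 0.4984 -0.3265  0.1144] [ 498. -329.] [ 31. 112.] 7.4
H [343, 247, 41, 14, 232] [ 0.484  -0.1984  0.1135] [ 481. -196.] [ 30. 109.] 6.6
H [141, 256, 12, 10, 92] [0.4647 0.4161 0.1158] [465. 418.] [26. 26.] 3.7
H [347, 256, 22, 6, 40] [ 0.4649 -0.1758  0.1223] [ 466. -178.] [ 8. 60.] 7.9
```

Run:
```python
from h import *
def fit(P):
    c=P.mean(0); w,v=np.linalg.eigh(np.cov(P[:,:2].T)); a=v[:,1]; a=a*np.sign(a[1]); return c, np.degrees(np.arctan2(-a[0],a[1]))  # yaw of y axis
for n in ("top","side"):
    W=np.load(f"pics/{n}0W.npy"); X,Y,Z=W[...,0],W[...,1],W[...,2]
    m=(Z>.105)&(Z<.118)&(X>.49)&(X<.56)&(Y>.1)&(Y<.3); P=W[m]; print(n,"grey",m.sum(),fit(P), P[:,1].min(),P[:,1].max(),P[:,0].min(),P[:,0].max(),P[:,2].mean())
    # fins by x histogram at mid y
    m=(Z>.050)&(Z<.063)&(X>.48)&(X<.70)&(Y>.15)&(Y<.245); P=W[m]; xr=P[:,0]+(P[:,1]-.196)*np.tan(np.radians(2.5))*-1
    for s in (1,-1):
        xr=P[:,0]+s*(P[:,1]-.196)*np.tan(np.radians(2.5)); h,e=np.histogram(xr,bins=np.arange(.48,.70,.003)); print(s,[(int(a*1000),int(b)) for a,b in zip(e,h) if b>3])
    m=(Z>.056)&(Z<.070)&(Y>.248)&(Y<.275)&(X>.45)&(X<.72); P=W[m]; print("wall",m.sum(),fit(P))
    # base colour outline
    hsv=cv2.cvtColor(cv2.imread(f"pics/{n}0.png"),cv2.COLOR_BGR2HSV)
    m=(abs(Z-.012)<.008)&(X>.42)&(X<.76)&(Y>.08)&(Y<.30)&(hsv[...,1]>70)&(hsv[...,0]<25); P=W[m]; print("base",m.sum(),cv2.minAreaRect(P[:,:2].astype(np.float32)*1000))
    # pin red
    m=(Z>.03)&(X>.42)&(X<.5)&(Y>.38)&(Y<.46)&(hsv[...,0]<8)&(hsv[...,1]>180); P=W[m]; print("pin",m.sum(),P.mean(0),P.min(0),P.max(0))
    # staple
    m=(Z>.05)&(Z<.075)&(X>.45)&(X<.51)&(Y>.06)&(Y<.16)&(hsv[...,1]>110)&(hsv[...,0]>15)&(hsv[...,0]<35); P=W[m]; print("staple",m.sum(),P.mean(0),P.min(0),P.max(0))
```

```text
top grey 192 (array([0.52581509, 0.19672427, 0.11132316]), np.float64(-3.2329220168102455)) 0.14333100499527662 0.2502161069879203 0.5162895256999631 0.534346122172374 0.11132316090421009
1 [(507, 14), (510, 18), (513, 19), (516, 20), (519, 5), (537, 9), (540, 7), (543, 6), (567, 13), (570, 16), (573, 18), (576, 17), (591, 10), (594, 14), (597, 21), (600, 19), (624, 4), (627, 8), (630, 23), (633, 24), (636, 8), (639, 8), (651, 7), (654, 18), (657, 26), (660, 11), (663, 8)]
-1 [(510, 32), (513, 31), (516, 6), (519, 6), (537, 7), (540, 16), (570, 30), (573, 28), (576, 6), (594, 25), (597, 30), (600, 11), (630, 34), (633, 31), (636, 8), (654, 23), (657, 31), (660, 16)]
wall 222 (array([0.58912203, 0.25917904, 0.06327166]), np.float64(87.25683850240021))
base 2144 ((609.9800415039062, 178.2958984375), (163.2886199951172, 284.5274658203125), 87.26351928710938)
pin 89 [0.4651293  0.41453256 0.11270567] [0.45232396 0.40459058 0.05143858] [0.48195315 0.43034889 0.12309651]
staple 47 [0.47668835 0.11598586 0.06413344] [0.46442711 0.10320915 0.05363292] [0.50979177 0.15153686 0.07034197]
side 
[... 401 characters left out ...]
(636, 9), (648, 7), (651, 27), (654, 40), (657, 40), (660, 15)]
-1 [(507, 30), (510, 76), (513, 39), (516, 84), (519, 44), (567, 5), (570, 27), (573, 14), (591, 6), (594, 80), (597, 43), (600, 10), (627, 24), (630, 70), (633, 24), (651, 12), (654, 75), (657, 35), (660, 9)]
wall 328 (array([0.55545126, 0.26332417, 0.06253521]), np.float64(-88.79132198520517))
base 1354 ((583.7822875976562, 193.62896728515625), (142.88792419433594, 235.1284942626953), 86.37489318847656)
pin 122 [0.45534618 0.42556952 0.10702504] [0.45017799 0.41509416 0.09498763] [0.46478939 0.43237493 0.11813337]
staple 22 [0.47237228 0.11307931 0.06408701] [0.4624841  0.1048979  0.06030393] [0.48707552 0.13690479 0.0712629 ]
```

Run:
```python
from h import *
for n in ("top","side"):
    W=np.load(f"pics/{n}0W.npy"); hsv=cv2.cvtColor(cv2.imread(f"pics/{n}0.png"),cv2.COLOR_BGR2HSV); Z=W[...,2]
    for nm,lo,hi,yl in (("green",(50,110,40),(85,255,255),(-.27,-.11)),("blue",(105,130,50),(130,255,255),(-.41,-.25))):
        m=(cv2.inRange(hsv,lo,hi)>0)&(Z>.02)&(Z<.15)&(W[...,0]>.42)&(W[...,0]<.58)&(W[...,1]>yl[0])&(W[...,1]<yl[1])
        k,l,s,c=cv2.connectedComponentsWithStats(m.astype(np.uint8)); i=1+np.argmax(s[1:,4]); m=l==i
        hull=cv2.convexHull(np.argwhere(m)[:,::-1].astype(np.int32)); f=np.zeros(m.shape,np.uint8); cv2.fillConvexPoly(f,hull,1)
        e=cv2.erode(f,np.ones((3,3)))
        quad=cv2.approxPolyDP(hull,3,True).reshape(-1,2)
        P=W[(e>0)&(Z>.02)&(Z<.14)]
        print(n,nm,s[i].tolist(),"quad",quad.tolist(),len(P))
        # plane by robust iteration
        Q=P
        for _ in range(8):
            c0=Q.mean(0); w,v=np.linalg.eigh(np.cov((Q-c0).T)); nn=v[:,0]*np.sign(v[2,0]); d=(P-c0)@nn; Q=P[abs(d)<.004]
        print(" plane n",nn.round(3),"tilt",np.degrees(np.arcsin(nn[2])).round(1),"yaw",np.degrees(np.arctan2(nn[1],nn[0])).round(1),"c",c0.round(4),len(Q))
        T=W[m&(Z>.118)]; w,v=np.linalg.eigh(np.cov(T[:,:2].T)); a=v[:,1]*np.sign(v[1,1]); print(" topedge",T.mean(0).round(4),len(T),"yaw",np.degrees(np.arctan2(-a[0],a[1])).round(1), "ylen",(T[:,:2]@a).min().round(4),(T[:,:2]@a).max().round(4),"zmax",np.percentile(T[:,2],90))
    m=(abs(Z-.012)<.01)&(W[...,0]>.38)&(W[...,0]<.62)&(W[...,1]>-.45)&(W[...,1]<-.08)&(hsv[...,1]>60)&(hsv[...,0]<32)&(hsv[...,0]>14); P=W[m]; print("easel",m.sum(),cv2.minAreaRect(P[:,:2].astype(np.float32)*1000))
```

```text
top green [340, 239, 44, 22, 303] quad [[383, 255], [346, 260], [340, 244], [374, 239]] 607
 plane n [0.851 0.112 0.513] tilt 30.9 yaw 7.5 c [ 0.4952 -0.1937  0.0955] 555
 topedge [ 0.474  -0.1962  0.1251] 210 yaw 7.1 ylen -0.3075 -0.1998 zmax 0.12890864817273334
top blue [384, 233, 47, 22, 302] quad [[430, 249], [394, 254], [384, 238], [418, 233]] 601
 plane n [0.849 0.112 0.516] tilt 31.0 yaw 7.5 c [ 0.512  -0.3245  0.0963] 558
 topedge [ 0.4916 -0.3297  0.1255] 209 yaw 7.1 ylen -0.4425 -0.3332 zmax 0.12941410947378482
easel 1825 ((503.2863464355469, -264.77825927734375), (129.40061950683594, 286.5909423828125), 7.514425277709961)
side green [344, 162, 37, 41, 190] quad [[380, 162], [345, 202]] 87
 plane n [0.87  0.097 0.483] tilt 28.9 yaw 6.3 c [ 0.4718 -0.1711  0.1182] 87
 topedge [ 0.4703 -0.1908  0.1245] 115 yaw 7.4 ylen -0.308 -0.2002 zmax 0.12662533265522963
side blue [380, 142, 17, 20, 83] quad [[395, 142], [381, 161]] 31
 plane n [0.668 0.084 0.739] tilt 47.7 yaw 7.2 c [ 0.4869 -0.3175  0.1246] 31
 topedge [ 0.4873 -0.3202  0.1242] 81 yaw 6.8 ylen -0.4394 -0.328 zmax 0.12683253688373944
easel 1607 ((500.8642883300781, -261.326904296875), (128.232666015625, 283.9441833496094), 7.736034393310547)
```

```bash
cat >> h.py <<'E'
def cur():
    s=bot.read_state(); return s,np.array(s["tool_pos"]),R.from_rotvec(s["tcp_rot"])
def mk(x,y):
    x=np.array(x,float); x/=np.linalg.norm(x); y=np.array(y,float); y-=x*(x@y); y/=np.linalg.norm(y)
    return R.from_matrix(np.c_[x,y,np.cross(x,y)])
def go(p,Rt,flip=False):
    s,p0,R0=cur()
    if flip: Rt=Rt*R.from_rotvec([np.pi,0,0])
    dp=R0.inv().apply(np.array(p)-p0)*100; rv=(R0.inv()*Rt).as_rotvec()
    print("t",round(s["time"],2),"pos",p0.round(4),"x",R0.as_matrix()[:,0].round(3),"y",R0.as_matrix()[:,1].round(3),"q",np.round(s["q"],2),"w",round(s["width"],3),"F",np.round(s["wrist_force"],1))
    print("-> dp",dp.round(2).tolist(),"rot",rv.round(4).tolist(),"rows",np.ceil(max(np.linalg.norm(dp)/4.17,np.degrees(np.linalg.norm(rv))/7.16)))
yw=np.radians(7.3)
nE=np.array([np.cos(yw)*np.cos(np.pi/6),np.sin(yw)*np.cos(np.pi/6),.5]); uE=np.array([-.5*np.cos(yw),-.5*np.sin(yw),np.cos(np.pi/6)]); aE=np.array([-np.sin(yw),np.cos(yw),0])
RE=mk(-uE,nE)
def top_mid(c0,amid,z=.1247):
    # n.T = n.c0 - .007 ; a.T = amid ; T.z=z
    return np.linalg.solve(np.array([nE,aE,[0,0,1]]),[nE@np.array(c0)-.007,amid,z])
TG=top_mid([.4952,-.1937,.0955],-.2539); TB=top_mid([.512,-.3245,.0963],-.386)
yr=np.radians(-2.8); xR=np.array([np.cos(yr),np.sin(yr),0]); yR=np.array([-np.sin(yr),np.cos(yr),0])
RR=mk([0,0,-1],xR)
SG=np.array([.5839,.194]); SB=np.array([.6438,.191])
E
python3 - <<'E'
from h import *
print(TG,TB)
W=np.load("pics/top0W.npy")
for T,c in((TG,[.4952,-.1937,.0955]),(TB,[.512,-.3245,.0963])):
  print(proj("top",T),proj("side",T),[proj("top",T+s*aE*.055+q*nE*.007).round(1).tolist() for s in(-1,1) for q in (-1,1)])
  go(T+uE*.06,RE);go(T+uE*.06,RE,True)
E
```

```text
[ 0.47031421 -0.19572618  0.1247    ] [ 0.487601   -0.32669118  0.1247    ]
[363.8201876 256.9985908] [372.50588585 171.24757555] [[383.3, 256.6], [383.2, 252.1], [344.5, 261.9], [344.2, 257.4]]
t 0.1 pos [ 0.2235 -0.6362  0.2441] x [-0.001  0.002 -1.   ] y [ 0.331 -0.943 -0.002] q [-1.27  0.26  1.61  0.    1.27 -0.04] w 1.002 F [ 0.4 -0.1 -0.2]
-> dp [6.82, -34.0, -34.95] rot [-1.3277, 0.3542, 0.4412] rows 12.0
t 0.1 pos [ 0.2235 -0.6362  0.2441] x [-0.001  0.002 -1.   ] y [ 0.331 -0.943 -0.002] q [-1.27  0.26  1.61  0.    1.27 -0.04] w 1.002 F [ 0.4 -0.1 -0.2]
-> dp [6.82, -34.0, -34.95] rot [1.7349, 0.4667, -0.3747] rows 15.0
[410.44018255 250.49561168] [389.20277804 150.34386322] [[429.8, 250.1], [429.8, 245.6], [391.1, 255.4], [391.0, 250.9]]
t 0.1 pos [ 0.2235 -0.6362  0.2441] x [-0.001  0.002 -1.   ] y [ 0.331 -0.943 -0.002] q [-1.27  0.26  1.61  0.    1.27 -0.04] w 1.002 F [ 0.4 -0.1 -0.2]
-> dp [6.79, -21.07, -32.24] rot [-1.3277, 0.3542, 0.4412] rows 12.0
t 0.1 pos [ 0.2235 -0.6362  0.2441] x [-0.001  0.002 -1.   ] y [ 0.331 -0.943 -0.002] q [-1.27  0.26  1.61  0.    1.27 -0.04] w 1.002 F [ 0.4 -0.1 -0.2]
-> dp [6.79, -21.07, -32.24] rot [1.7349, 0.4667, -0.3747] rows 15.0
```

Run:
```python
from h import *
o=[]
for n,(u0,v0,u1,v1) in (("top",(330,222,440,272)),("side",(335,135,405,210))):
    im=cv2.imread(f"pics/{n}0.png"); s=7 if n=="top" else 8
    c=cv2.resize(im[v0:v1,u0:u1],None,fx=s,fy=s,interpolation=cv2.INTER_NEAREST)
    for T in (TG,TB):
        q=np.array([T+a*aE*.055+b*nE*.007 for a,b in((-1,-1),(1,-1),(1,1),(-1,1))]); px=((proj(n,q)-[u0,v0]+.5)*s).astype(np.int32)
        cv2.polylines(c,[px],True,(0,255,255),1)
        q=np.array([T+a*aE*.055+.007*nE-b*uE for a,b in((-1,0),(1,0),(1,.1),(-1,.1))]); px=((proj(n,q)-[u0,v0]+.5)*s).astype(np.int32)
        cv2.polylines(c,[px],True,(255,0,255),1)
    cv2.imwrite(f"pics/ov_{n}.png",c)
```

```text
(no output)
```

View pics/ov_top.png

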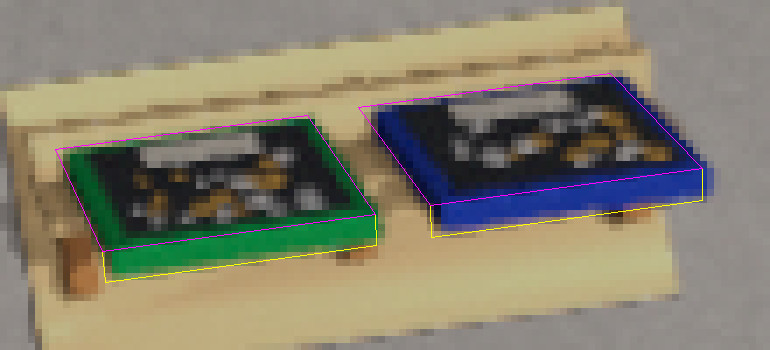

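View pics/ov_side.png

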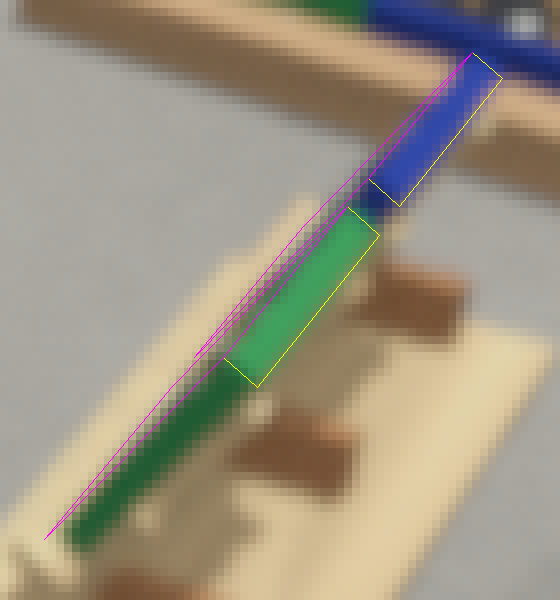

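```bash
sed -i 's/^RE=mk/RE=mk/' h.py
cat >> h.py <<'E'
TG=TG+[.0015,-.0015,0]; TB=TB+[.0015,-.0025,0]
E
R='{"grip":5.5,"dp":[0,-21,-32],"rotation":[-1.33,0.354,0.441]}'
python3 -m creep '[{"grip":5.5,"dp":[0,-21,-32],"rotation":[-1.33,0.354,0.441]},{"grip":5.5,"dp":[0,-21,-32],"rotation":[-1.33,0.354,0.441]},{"grip":5.5,"dp":[0,-21,-32],"rotation":[-1.33,0.354,0.441]},{"grip":5.5,"dp":[0,-21,-32],"rotation":[-1.33,0.354,0.441]},{"grip":5.5,"dp":[0,-21,-32],"rotation":[-1.33,0.354,0.441]}]' 40
python3 -c "
from h import *
go(TB+uE*.06,RE)"
```

```text
time: 0.52
tool_pos: [0.3508, -0.4693, 0.2447]
tcp_rot: [1.779, 0.655, -1.45]
wrist_force: [0.5, 0.4, 0.8]
width: 0.64
t 0.52 pos [ 0.3508 -0.4693  0.2447] x [ 0.232 -0.063 -0.971] y [ 0.77  -0.598  0.223] q [-1.07 -0.01  1.93  0.2   1.06 -0.51] w 0.64 F [0.5 0.4 0.8]
-> dp [8.27, -1.31, -16.72] rot [-0.7469, 0.2006, 0.2483] rows 7.0
```

```bash
python3 -m creep '[{"grip":5.5,"dp":[8.2,-1.3,-16.7],"rotation":[-0.747,0.2,0.248]},{"grip":5.5,"dp":[8.2,-1.3,-16.7],"rotation":[-0.747,0.2,0.248]},{"grip":5.5,"dp":[8.2,-1.3,-16.7],"rotation":[-0.747,0.2,0.248]},{"grip":5.5,"dp":[8.2,-1.3,-16.7],"rotation":[-0.747,0.2,0.248]},{"grip":5.5,"dp":[8.2,-1.3,-16.7],"rotation":[-0.747,0.2,0.248]}]' 40
python3 -c "
from h import *
go(TB+uE*.06,RE)"
```

```text
time: 0.93
tool_pos: [0.4593, -0.3306, 0.1751]
tcp_rot: [1.454, 0.859, -0.882]
wrist_force: [0.1, 0.5, -0.9]
width: 0.647
t 0.93 pos [ 0.4593 -0.3306  0.1751] x [ 0.445  0.02  -0.895] y [ 0.894 -0.058  0.444] q [-0.88 -0.06  2.16  0.51  0.81 -1.14] w 0.647 F [ 0.1  0.5 -0.9]
-> dp [-0.14, 0.08, 0.23] rot [-0.1706, 0.0422, 0.0595] rows 2.0
```

```bash
python3 -m creep '[{"grip":5.5,"dp":[-0.1,0.1,0.2],"rotation":[-0.171,0.042,0.06]},{"grip":5.5,"dp":[-0.1,0.1,0.2],"rotation":[-0.171,0.042,0.06]},{"grip":5.5,"dp":[-0.1,0.1,0.2],"rotation":[-0.171,0.042,0.06]}]'
python3 - <<'E'
from h import *
go(TB-uE*.027,RE)
for n in ("top","side"):
    p,d=bot.read_camera(n); cv2.imwrite(f"pics/{n}1.png",p[:,:,::-1])
crop("top","pics/top1.png",330,205,450,285,6.5,"pics/c5.png")
crop("side","pics/side1.png",310,90,440,210,5,"pics/c6.png")
E
```

```text
time: 1.18
tool_pos: [0.4586, -0.337, 0.1776]
tcp_rot: [1.349, 0.891, -0.724]
wrist_force: [-0.2, -0.5, -0.9]
width: 0.644
t 1.18 pos [ 0.4586 -0.337   0.1776] x [ 0.496  0.059 -0.866] y [0.86  0.105 0.5  ] q [-0.94 -0.04  2.16  0.62  0.85 -1.44] w 0.644 F [-0.2 -0.5 -0.9]
-> dp [8.84, 0.06, -0.43] rot [-0.0054, 0.0045, 0.0002] rows 3.0
```

View pics/c5.png

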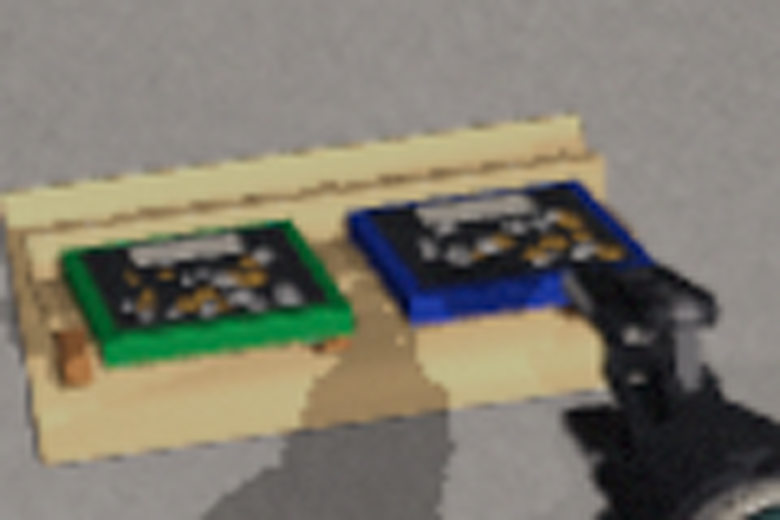

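View pics/c6.png

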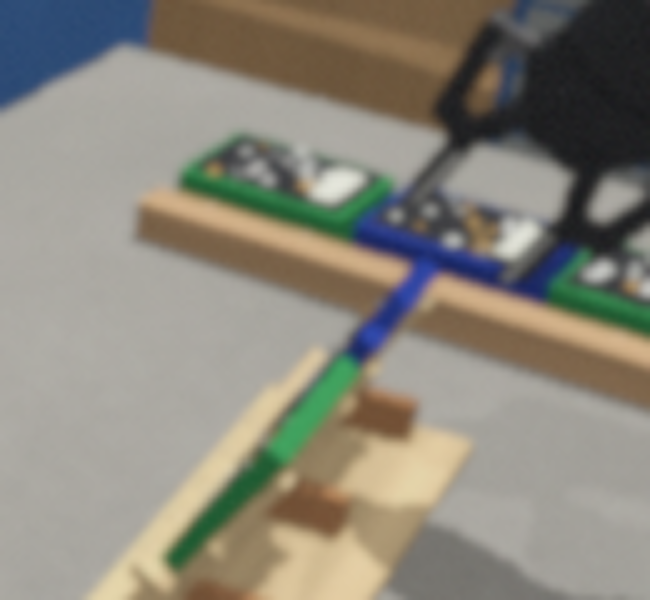

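Run:
```python
from h import *
s,p,Rc=cur(); A=Rc.as_matrix()
for k in (-.0275,.0275):
    t=p+A[:,0]*.012+A[:,1]*k
    print(t.round(3),"top crop",((proj("top",t)-[330,205])*6.5).round(),"side crop",((proj("side",t)-[310,90])*5).round())
print(((proj("top",TB)-[330,205])*6.5).round(),((proj("side",TB)-[310,90])*5).round())
```

```text
[ 0.441 -0.34   0.155] top crop [583. 401.] side crop [496. 269.]
[ 0.489 -0.334  0.182] top crop [583. 282.] side crop [419. 201.]
[528. 292.] [396. 299.]
```

```bash
python3 -m creep '[{"grip":5.5,"dp":[3,0.05,-0.4],"rotation":[0,0,0]},{"grip":5.5,"dp":[6,0.05,-0.4],"rotation":[0,0,0]},{"grip":5.5,"dp":[8.8,0.05,-0.4],"rotation":[0,0,0]},{"grip":5.5,"dp":[8.8,0.05,-0.4],"rotation":[0,0,0]}]'
python3 - <<'E'
from h import *
go(TB-uE*.027,RE)
for n in ("top","side"):
    p,d=bot.read_camera(n); cv2.imwrite(f"pics/{n}2.png",p[:,:,::-1])
a=cv2.resize(cv2.imread("pics/top2.png")[205:285,350:450],None,fx=4,fy=4,interpolation=cv2.INTER_CUBIC)
b=cv2.resize(cv2.imread("pics/side2.png")[120:200,340:440],None,fx=4,fy=4,interpolation=cv2.INTER_CUBIC)
cv2.imwrite("pics/c7.png",np.hstack([a,b]))
E
```

```text
time: 1.62
tool_pos: [0.5022, -0.3259, 0.0982]
tcp_rot: [1.352, 0.897, -0.726]
wrist_force: [-0.7, 1.9, -0.1]
width: 0.646
t 1.62 pos [ 0.5022 -0.3259  0.0982] x [ 0.492  0.062 -0.868] y [0.862 0.102 0.496] q [-0.85  0.11  2.17  0.72  0.68 -1.5 ] w 0.646 F [-0.7  1.9 -0.1]
-> dp [-0.27, 0.16, 0.16] rot [-0.0089, 0.0006, 0.0044] rows 1.0
```

View pics/c7.png

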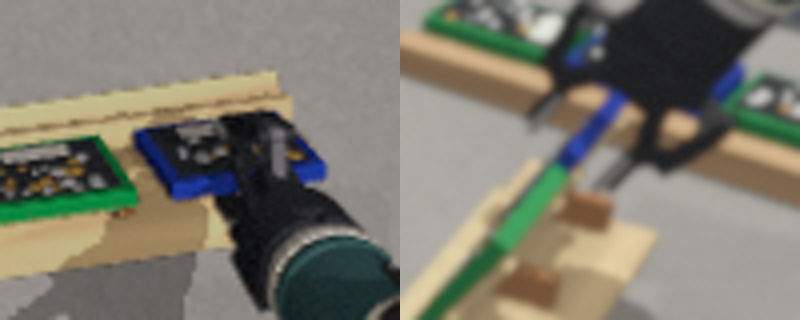

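```bash
python3 -m creep '[{"grip":1.0,"dp":[0,0.15,0.15],"rotation":[0,0,0]},{"grip":1.0,"dp":[0,0.15,0.15],"rotation":[0,0,0]},{"grip":1.0,"dp":[0,0.15,0.15],"rotation":[0,0,0]},{"grip":1.0,"dp":[0,0.15,0.15],"rotation":[0,0,0]},{"grip":1.0,"dp":[0,0.15,0.15],"rotation":[0,0,0]}]' 40
python3 -m creep '[{"grip":1.0,"dp":[0,0,0],"rotation":[0,0,0]},{"grip":1.0,"dp":[0,0,0],"rotation":[0,0,0]}]' 50
```

```text
time: 2.13
tool_pos: [0.5046, -0.3308, 0.1052]
tcp_rot: [1.347, 0.887, -0.725]
wrist_force: [-3.6, -0.8, 4.2]
width: 0.157
time: 2.3
tool_pos: [0.5047, -0.3308, 0.1052]
tcp_rot: [1.347, 0.887, -0.724]
wrist_force: [-5.4, -0.1, 6.4]
width: 0.168
```

```bash
python3 -m creep '[{"grip":1.0,"dp":[-2,0,0],"rotation":[0,0,0]},{"grip":1.0,"dp":[-5,0,0],"rotation":[0,0,0]},{"grip":1.0,"dp":[-9,0,0],"rotation":[0,0,0]},{"grip":1.0,"dp":[-13,0,0],"rotation":[0,0,0]},{"grip":1.0,"dp":[-16,0,0],"rotation":[0,0,0]}]' 60
python3 -c "
from h import *
go([.5,-.1,.28],RR)"
```

```text
time: 2.72
tool_pos: [0.4239, -0.3394, 0.2448]
tcp_rot: [1.347, 0.888, -0.725]
wrist_force: [0.7, -0.7, -1.3]
width: 0.158
t 2.72 pos [ 0.4239 -0.3394  0.2448] x [ 0.498  0.056 -0.866] y [0.859 0.105 0.501] q [-1.   -0.16  2.13  0.56  1.   -1.4 ] w 0.158 F [ 0.7 -0.7 -1.3]
-> dp [2.07, 10.81, -22.85] rot [0.1652, -0.0396, -0.5234] rows 7.0
```

```bash
python3 -m creep '[{"grip":1.0,"dp":[2,10.8,-22.8],"rotation":[0.165,-0.04,-0.523]},{"grip":1.0,"dp":[2,10.8,-22.8],"rotation":[0.165,-0.04,-0.523]},{"grip":1.0,"dp":[2,10.8,-22.8],"rotation":[0.165,-0.04,-0.523]},{"grip":1.0,"dp":[2,10.8,-22.8],"rotation":[0.165,-0.04,-0.523]},{"grip":1.0,"dp":[2,10.8,-22.8],"rotation":[0.165,-0.04,-0.523]}]'
python3 -c "
from h import *
go([*SB,.25],RR)"
```

```text
time: 3.13
tool_pos: [0.4703, -0.1945, 0.2633]
tcp_rot: [1.275, 1.142, -1.153]
wrist_force: [0.7, -0.3, -2.3]
width: 0.153
t 3.13 pos [ 0.4703 -0.1945  0.2633] x [ 0.089  0.011 -0.996] y [ 0.996 -0.022  0.089] q [-0.47 -0.12  1.98  0.05  1.2  -0.47] w 0.153 F [ 0.7 -0.3 -2.3]
-> dp [3.31, 16.32, -38.88] rot [0.0275, -0.0144, -0.0886] rows 11.0
```

```bash
python3 -m creep '[{"grip":1.0,"dp":[3.3,16.3,-38.9],"rotation":[0.028,-0.014,-0.089]},{"grip":1.0,"dp":[3.3,16.3,-38.9],"rotation":[0.028,-0.014,-0.089]},{"grip":1.0,"dp":[3.3,16.3,-38.9],"rotation":[0.028,-0.014,-0.089]},{"grip":1.0,"dp":[3.3,16.3,-38.9],"rotation":[0.028,-0.014,-0.089]},{"grip":1.0,"dp":[3.3,16.3,-38.9],"rotation":[0.028,-0.014,-0.089]}]'
python3 -c "
from h import *
go([*SB,.22],RR)"
```

```text
time: 3.55
tool_pos: [0.5557, -0.0019, 0.2562]
tcp_rot: [1.245, 1.189, -1.239]
wrist_force: [0.7, -1.6, -1.0]
width: 0.156
t 3.55 pos [ 0.5557 -0.0019  0.2562] x [ 0.002  0.004 -1.   ] y [ 0.999 -0.044  0.002] q [-0.05  0.03  1.85  0.    1.26 -0.01] w 0.156 F [ 0.7 -1.6 -1. ]
-> dp [3.71, 7.94, -19.65] rot [0.0047, -0.0037, -0.0017] rows 6.0
```

```bash
python3 -m creep '[{"grip":1.0,"dp":[3.7,7.9,-19.6],"rotation":[0.005,-0.004,0]},{"grip":1.0,"dp":[3.7,7.9,-19.6],"rotation":[0.005,-0.004,0]},{"grip":1.0,"dp":[3.7,7.9,-19.6],"rotation":[0.005,-0.004,0]},{"grip":1.0,"dp":[3.7,7.9,-19.6],"rotation":[0.005,-0.004,0]},{"grip":1.0,"dp":[3.7,7.9,-19.6],"rotation":[0.005,-0.004,0]}]'
python3 -m creep '[{"grip":1.0,"dp":[0.7,1.6,-3.9],"rotation":[0,0,0]},{"grip":1.0,"dp":[0.7,1.6,-3.9],"rotation":[0,0,0]},{"grip":1.0,"dp":[0.7,1.6,-3.9],"rotation":[0,0,0]}]'
python3 -c "
from h import *
go([*SB,.22],RR)"
```

```text
time: 3.97
tool_pos: [0.6407, 0.1846, 0.2206]
tcp_rot: [1.246, 1.184, -1.245]
wrist_force: [-0.5, -0.3, -0.8]
width: 0.157
time: 4.22
tool_pos: [0.658, 0.2229, 0.2122]
tcp_rot: [1.242, 1.187, -1.244]
wrist_force: [-0.7, -0.3, -0.7]
width: 0.16
t 4.22 pos [0.658  0.2229 0.2122] x [-0.001 -0.001 -1.   ] y [ 0.999 -0.046 -0.001] q [ 0.29  0.32  1.59 -0.    1.23  0.34] w 0.16 F [-0.7 -0.3 -0.7]
-> dp [-0.78, -1.27, 3.26] rot [0.0027, 0.0013, 0.001] rows 1.0
```

```bash
python3 -m creep '[{"grip":1.0,"dp":[-0.8,-1.3,3.3],"rotation":[0.003,0,0]},{"grip":1.0,"dp":[-0.8,-1.3,3.3],"rotation":[0.003,0,0]},{"grip":1.0,"dp":[-0.8,-1.3,3.3],"rotation":[0.003,0,0]}]'
python3 - <<'E'
from h import *
go([*SB,.22],RR)
for n in ("top","side"):
    p,d=bot.read_camera(n); cv2.imwrite(f"pics/{n}3.png",p[:,:,::-1]); np.save(f"pics/{n}3.npy",d)
a=cv2.resize(cv2.imread("pics/top3.png")[170:270,180:280],None,fx=4,fy=4,interpolation=cv2.INTER_CUBIC)
b=cv2.resize(cv2.imread("pics/side3.png")[180:280,160:260],None,fx=4,fy=4,interpolation=cv2.INTER_CUBIC)
cv2.imwrite("pics/c8.png",np.hstack([a,b]))
E
```

```text
time: 4.47
tool_pos: [0.6433, 0.1861, 0.2232]
tcp_rot: [1.25, 1.18, -1.248]
wrist_force: [0.2, 0.2, -0.6]
width: 0.152
t 4.47 pos [0.6433 0.1861 0.2232] x [ 0.002 -0.001 -1.   ] y [ 0.998 -0.055  0.002] q [ 0.25  0.27  1.64 -0.    1.23  0.3 ] w 0.152 F [ 0.2  0.2 -0.6]
-> dp [0.32, 0.02, -0.49] rot [-0.006, 0.0009, -0.0025] rows 1.0
```

View pics/c8.png

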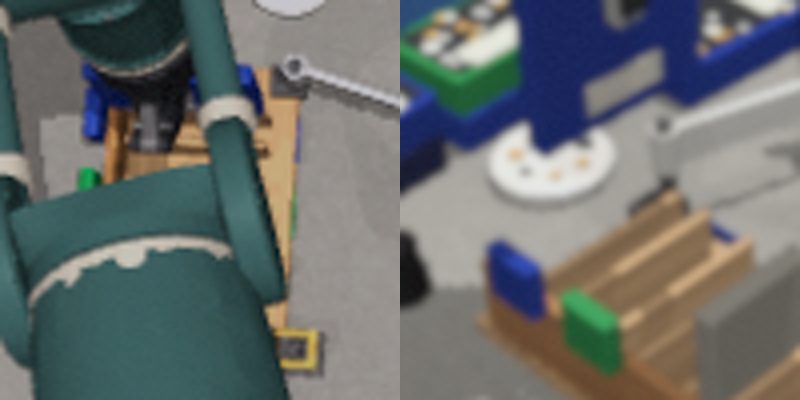

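```bash
cat >> h.py <<'E'
def heldface(d,img,lo,hi,xr,yr_,zr):
    W=world("side",d); hsv=cv2.cvtColor(img,cv2.COLOR_BGR2HSV); X,Y,Z=W[...,0],W[...,1],W[...,2]
    m=(cv2.inRange(hsv,lo,hi)>0)&(X>xr[0])&(X<xr[1])&(Y>yr_[0])&(Y<yr_[1])&(Z>zr[0])&(Z<zr[1])&(d>0)
    k,l,s,c=cv2.connectedComponentsWithStats(m.astype(np.uint8)); i=1+np.argmax(s[1:,4]); m=l==i
    P=W[m]; Q=P
    for _ in range(10):
        c0=Q.mean(0); w,v=np.linalg.eigh(np.cov((Q-c0).T)); nn=v[:,0]*np.sign(v[0,0]); Q=P[abs((P-c0)@nn)<.004]
    print("face n",nn.round(3),"yaw",np.degrees(np.arctan2(nn[1],nn[0])).round(2),"lean",np.degrees(np.arcsin(nn[2])).round(2),"c",c0.round(4),len(Q),len(P))
    print("ext",np.percentile(P,[1,99],axis=0).round(4).tolist(),"bbox",s[i].tolist())
    return c0+nn*.007,nn,Q
E
python3 - <<'E'
from h import *
s,p,_=cur()
c,n,Q=heldface(np.load("pics/side3.npy"),cv2.imread("pics/side3.png"),(105,130,40),(130,255,255),(.6,.69),(.1,.3),(.11,.3))
print("center plane at tcp y:",c[0]-(p[1]-c[1])*n[1]/n[0], "tcp",p)
E
```

```text
face n [ 0.998 -0.06   0.005] yaw -3.45 lean 0.28 c [0.637  0.1994 0.2037] 1166 1310
ext [[0.6218, 0.1373, 0.1525], [0.65, 0.2451, 0.2519]] bbox [188, 162, 48, 55, 1310]
center plane at tcp y: 0.6433268685456154 tcp [0.64386625 0.18725766 0.22318385]
```

```bash
python3 -m creep '[{"grip":1.0,"dp":[3,0,0],"rotation":[-0.005,0,0]},{"grip":1.0,"dp":[6,0,0],"rotation":[-0.005,0,0]},{"grip":1.0,"dp":[7.5,0,0],"rotation":[-0.005,0,0]},{"grip":1.0,"dp":[7.5,0,0],"rotation":[-0.005,0,0]}]'
python3 - <<'E'
from h import *
go([.6434,.1875,.083],RR)
p,d=bot.read_camera("side"); cv2.imwrite(f"pics/side4.png",p[:,:,::-1])
c,n,Q=heldface(d,p[:,:,::-1].copy(),(105,130,40),(130,255,255),(.6,.69),(.1,.258),(.06,.3))
crop("side","pics/side4.png",160,150,280,270,5,"pics/c9.png")
E
```

```text
time: 4.9
tool_pos: [0.6406, 0.1873, 0.1422]
tcp_rot: [1.239, 1.189, -1.25]
wrist_force: [-1.5, -0.3, -2.2]
width: 0.157
t 4.9 pos [0.6406 0.1873 0.1422] x [-0.006 -0.003 -1.   ] y [ 0.999 -0.048 -0.006] q [ 0.25  0.33  1.71 -0.    1.1   0.3 ] w 0.157 F [-1.5 -0.3 -2.2]
-> dp [5.92, 0.31, -0.05] rot [0.0011, 0.0029, 0.0063] rows 2.0
face n [ 0.998 -0.055 -0.006] yaw -3.14 lean -0.36 c [0.634  0.2043 0.124 ] 924 1009
ext [[0.6194, 0.1399, 0.076], [0.6435, 0.2455, 0.169]] bbox [195, 196, 42, 53, 1009]
```

View pics/c9.png

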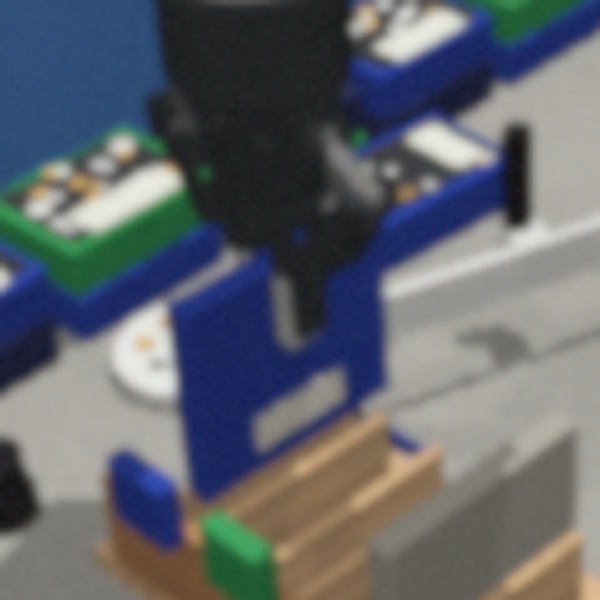

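```bash
python3 -m creep '[{"grip":1.0,"dp":[0,0,0],"rotation":[0,0,0]},{"grip":1.0,"dp":[0,0,0],"rotation":[0,0,0]}]'
python3 - <<'E'
from h import *
go([.6433,.1875,.083],RR)
p,d=bot.read_camera("side")
c,n,Q=heldface(d,p[:,:,::-1].copy(),(105,130,40),(130,255,255),(.6,.69),(.1,.258),(.06,.3)); P=cur()[1]
print(c[0]-(P[1]-c[1])*n[1]/n[0])
E
```

```text
time: 5.12
tool_pos: [0.6457, 0.1887, 0.1499]
tcp_rot: [1.247, 1.182, -1.239]
wrist_force: [0.9, 0.5, -0.6]
width: 0.154
t 5.12 pos [0.6457 0.1887 0.1499] x [ 0.006  0.    -1.   ] y [ 0.999 -0.047  0.006] q [ 0.25  0.33  1.71 -0.    1.1   0.3 ] w 0.154 F [ 0.9  0.5 -0.6]
-> dp [6.68, -0.27, 0.14] rot [0.0014, -0.0007, -0.0058] rows 2.0
face n [ 0.999 -0.054  0.005] yaw -3.08 lean 0.29 c [0.6392 0.2047 0.1316] 938 1051
ext [[0.616, 0.1401, 0.0846], [0.6512, 0.247, 0.1816]] bbox [191, 195, 44, 50, 1051]
0.6453418678014168
```

```bash
python3 -m creep '[{"grip":1.0,"dp":[1.5,-0.2,0],"rotation":[0,0,0]},{"grip":1.0,"dp":[3,-0.2,0],"rotation":[0,0,0]},{"grip":1.0,"dp":[3.3,-0.2,0],"rotation":[0,0,0]},{"grip":1.0,"dp":[3.3,-0.2,0],"rotation":[0,0,0]},{"grip":1.0,"dp":[3.3,-0.2,0],"rotation":[0,0,0]}]'
python3 - <<'E'
from h import *
go([.6433,.1875,.083],RR)
p,d=bot.read_camera("side");cv2.imwrite(f"pics/side5.png",p[:,:,::-1])
c,n,Q=heldface(d,p[:,:,::-1].copy(),(105,130,40),(130,255,255),(.6,.69),(.1,.258),(.06,.3)); P=cur()[1]
print(c[0]-(P[1]-c[1])*n[1]/n[0])
crop("side","pics/side5.png",160,150,280,270,5,"pics/c10.png")
E
```

```text
time: 5.58
tool_pos: [0.6433, 0.1886, 0.116]
tcp_rot: [1.246, 1.183, -1.241]
wrist_force: [1.7, -0.8, -2.3]
width: 0.157
t 5.58 pos [0.6433 0.1886 0.116 ] x [ 0.005 -0.    -1.   ] y [ 0.999 -0.047  0.005] q [ 0.25  0.35  1.74 -0.    1.05  0.3 ] w 0.157 F [ 1.7 -0.8 -2.3]
-> dp [3.3, -0.01, 0.11] rot [0.0015, -0.0001, -0.0046] rows 1.0
face n [ 0.998 -0.055  0.006] yaw -3.17 lean 0.37 c [0.6369 0.207  0.1021] 751 843
ext [[0.6059, 0.1444, 0.0644], [0.6477, 0.2469, 0.1484]] bbox [195, 209, 40, 44, 843]
0.6429137986405415
```

View pics/c10.png

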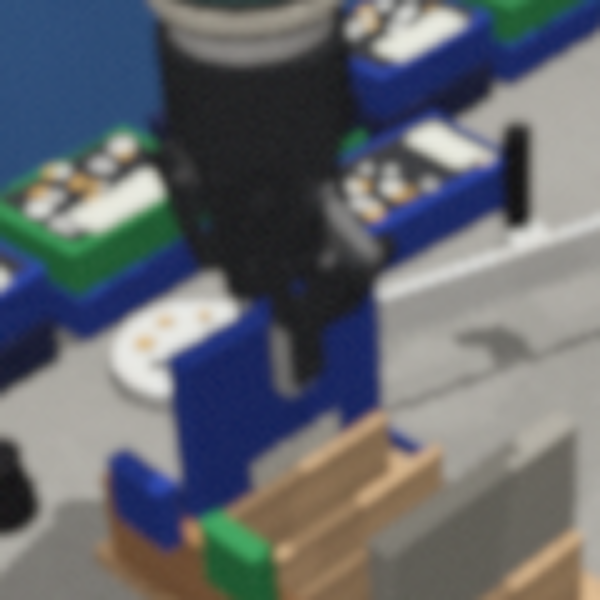

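Side view: the blue case's lower edge has passed behind the fin, between the two blue-slot fins, with little force. I'm continuing down.

```bash
python3 -m creep '[{"grip":1.0,"dp":[1.2,0,0],"rotation":[0,0,0]},{"grip":1.0,"dp":[2.4,0,0],"rotation":[0,0,0]},{"grip":1.0,"dp":[3,0,0],"rotation":[0,0,0]},{"grip":1.0,"dp":[3,0,0],"rotation":[0,0,0]}]'
python3 - <<'E'
from h import *
go([.6433,.1875,.083],RR)
p,d=bot.read_camera("side")
c,n,Q=heldface(d,p[:,:,::-1].copy(),(105,130,40),(130,255,255),(.6,.69),(.1,.258),(.06,.3)); P=cur()[1]
print(c[0]-(P[1]-c[1])*n[1]/n[0], np.percentile(world("side",d)[200:250,190:245][...,2],50))
E
```

```text
time: 5.97
tool_pos: [0.6438, 0.1892, 0.0861]
tcp_rot: [1.247, 1.183, -1.24]
wrist_force: [0.1, 0.5, 7.5]
width: 0.159
t 5.97 pos [0.6438 0.1892 0.0861] x [ 0.005  0.001 -1.   ] y [ 0.999 -0.047  0.005] q [ 0.25  0.39  1.75 -0.    1.    0.3 ] w 0.159 F [0.1 0.5 7.5]
-> dp [0.31, -0.05, 0.17] rot [0.0014, -0.001, -0.0053] rows 1.0
face n [ 0.998 -0.065 -0.009] yaw -3.73 lean -0.52 c [0.6384 0.2261 0.0896] 345 410
ext [[0.6353, 0.1955, 0.0619], [0.6494, 0.2473, 0.1126]] bbox [196, 221, 22, 32, 410]
0.6429735196477929 0.08014810587284928
```

```bash
python3 -m creep '[{"grip":3.5,"dp":[0,0,0],"rotation":[0,0,0]},{"grip":3.5,"dp":[0,0,0],"rotation":[0,0,0]},{"grip":3.5,"dp":[0,0,0],"rotation":[0,0,0]},{"grip":3.5,"dp":[-3,0,0],"rotation":[0,0,0]},{"grip":3.5,"dp":[-7,0,0],"rotation":[0,0,0]}]'
python3 -c "
from h import *
go([.5,-.1,.28],RE);go(TG+uE*.06,RE)"
```

```text
time: 6.43
tool_pos: [0.6374, 0.1873, 0.1485]
tcp_rot: [1.236, 1.191, -1.253]
wrist_force: [1.0, 0.2, -0.6]
width: 0.409
t 6.43 pos [0.6374 0.1873 0.1485] x [-0.01  -0.004 -1.   ] y [ 0.999 -0.047 -0.01 ] q [ 0.25  0.32  1.71 -0.    1.12  0.3 ] w 0.409 F [ 1.   0.2 -0.6]
-> dp [-12.9, -12.5, 29.4] rot [-0.1699, 0.049, 0.5327] rows 9.0
t 6.43 pos [0.6374 0.1873 0.1485] x [-0.01  -0.004 -1.   ] y [ 0.999 -0.047 -0.01 ] q [ 0.25  0.32  1.71 -0.    1.12  0.3 ] w 0.409 F [ 1.   0.2 -0.6]
-> dp [-2.47, -17.71, 39.72] rot [-0.1699, 0.049, 0.5327] rows 11.0
```

```bash
python3 -m creep '[{"grip":3.5,"dp":[-4,0,0],"rotation":[0,0,0]},{"grip":5.5,"dp":[-7,-3,6],"rotation":[0,0,0]},{"grip":5.5,"dp":[-8,-17.7,39.7],"rotation":[-0.17,0.049,0.533]},{"grip":5.5,"dp":[-8,-17.7,39.7],"rotation":[-0.17,0.049,0.533]},{"grip":5.5,"dp":[-8,-17.7,39.7],"rotation":[-0.17,0.049,0.533]}]'
python3 - <<'E'
from h import *
go(TG+uE*.1,RE)
for n in ("top","side"):
    p,d=bot.read_camera(n); cv2.imwrite(f"pics/{n}6.png",p[:,:,::-1]); np.save(f"pics/{n}6.npy",d)
a=cv2.resize(cv2.imread("pics/top6.png")[170:270,180:280],None,fx=4,fy=4,interpolation=cv2.INTER_CUBIC)
b=cv2.resize(cv2.imread("pics/side6.png")[180:280,160:260],None,fx=4,fy=4,interpolation=cv2.INTER_CUBIC)
cv2.imwrite("pics/c11.png",np.hstack([a,b]))
E
```

```text
time: 6.85
tool_pos: [0.5677, 0.0429, 0.2195]
tcp_rot: [1.325, 0.984, -0.877]
wrist_force: [-0.0, -1.2, -0.0]
width: 0.645
t 6.85 pos [0.5677 0.0429 0.2195] x [ 0.356  0.035 -0.934] y [0.932 0.065 0.358] q [ 0.01 -0.14  2.12  0.04  0.79 -0.08] w 0.645 F [-0.  -1.2 -0. ]
-> dp [-5.27, -15.45, 23.52] rot [-0.053, 0.0152, 0.1574] rows 7.0
```

View pics/c11.png

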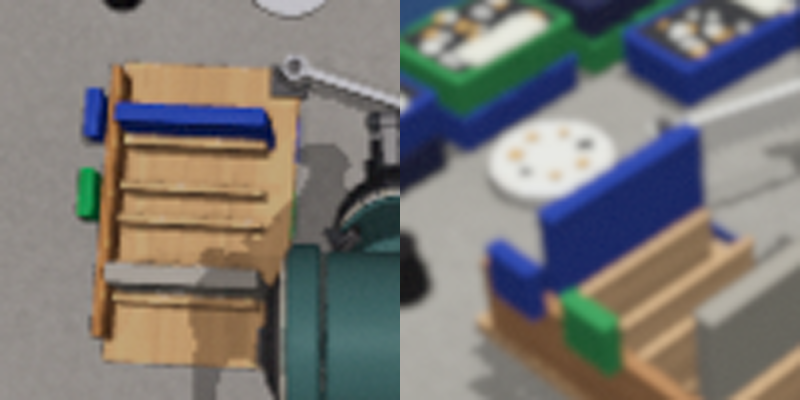

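Blue stands home in its slot, parallel to the fins and level with the grey one. Next is green.

```bash
python3 -m creep '[{"grip":5.5,"dp":[-5.3,-15.4,23.5],"rotation":[-0.053,0.015,0.157]},{"grip":5.5,"dp":[-5.3,-15.4,23.5],"rotation":[-0.053,0.015,0.157]},{"grip":5.5,"dp":[-5.3,-15.4,23.5],"rotation":[-0.053,0.015,0.157]},{"grip":5.5,"dp":[-5.3,-15.4,23.5],"rotation":[-0.053,0.015,0.157]},{"grip":5.5,"dp":[-5.3,-15.4,23.5],"rotation":[-0.053,0.015,0.157]}]'
python3 -m creep '[{"grip":5.5,"dp":[-2,-5,7.6],"rotation":[0,0,0]},{"grip":5.5,"dp":[-2,-5,7.6],"rotation":[0,0,0]},{"grip":5.5,"dp":[-2,-5,7.6],"rotation":[0,0,0]}]'
python3 -c "
from h import *
go(TG+uE*.05,RE)"
```

```text
time: 7.37
tool_pos: [0.4654, -0.1251, 0.2129]
tcp_rot: [1.347, 0.902, -0.724]
wrist_force: [0.9, -0.6, -1.2]
width: 0.645
time: 7.62
tool_pos: [0.421, -0.2117, 0.2056]
tcp_rot: [1.35, 0.896, -0.732]
wrist_force: [0.5, -0.9, -0.0]
width: 0.644
t 7.62 pos [ 0.421  -0.2117  0.2056] x [ 0.49   0.058 -0.87 ] y [0.864 0.101 0.493] q [-0.8  -0.33  2.34  0.53  0.88 -1.21] w 0.644 F [ 0.5 -0.9 -0. ]
-> dp [4.61, 0.51, -0.82] rot [-0.0096, 0.0043, 0.0079] rows 2.0
```

```bash
python3 -m creep '[{"grip":5.5,"dp":[3,0.5,-0.8],"rotation":[-0.01,0.004,0.008]},{"grip":5.5,"dp":[3,0.5,-0.8],"rotation":[-0.01,0.004,0.008]},{"grip":5.5,"dp":[3,0.5,-0.8],"rotation":[-0.01,0.004,0.008]}]'
python3 -c "
from h import *
go(TG-uE*.027,RE)"
```

```text
time: 7.87
tool_pos: [0.4405, -0.1956, 0.1804]
tcp_rot: [1.345, 0.905, -0.713]
wrist_force: [-0.6, 0.6, 0.3]
width: 0.643
t 7.87 pos [ 0.4405 -0.1956  0.1804] x [ 0.493  0.071 -0.867] y [0.86  0.114 0.498] q [-0.74 -0.29  2.36  0.56  0.8  -1.22] w 0.643 F [-0.6  0.6  0.3]
-> dp [9.06, -0.1, 0.63] rot [0.0038, -0.0078, 0.0023] rows 3.0
```

```bash
python3 -m creep '[{"grip":5.5,"dp":[3,0,0.3],"rotation":[0,0,0]},{"grip":5.5,"dp":[6,0,0.3],"rotation":[0,0,0]},{"grip":5.5,"dp":[9,0,0.3],"rotation":[0,0,0]},{"grip":5.5,"dp":[9,0,0.3],"rotation":[0,0,0]},{"grip":5.5,"dp":[9,0,0.3],"rotation":[0,0,0]}]'
python3 - <<'E'
from h import *
p,d=bot.read_camera("top"); cv2.imwrite("pics/top7.png",p[:,:,::-1])
p,d=bot.read_camera("side"); cv2.imwrite("pics/side7.png",p[:,:,::-1])
go(TG-uE*.027,RE)
a=cv2.resize(cv2.imread("pics/top7.png")[205:285,320:420],None,fx=4,fy=4,interpolation=cv2.INTER_CUBIC)
b=cv2.resize(cv2.imread("pics/side7.png")[130:210,330:430],None,fx=4,fy=4,interpolation=cv2.INTER_CUBIC)
cv2.imwrite("pics/c12.png",np.hstack([a,b]))
E
```

```text
time: 8.28
tool_pos: [0.4865, -0.1915, 0.1033]
tcp_rot: [1.344, 0.906, -0.71]
wrist_force: [0.1, 0.2, 0.1]
width: 0.644
t 8.38 pos [ 0.4876 -0.1934  0.1061] x [ 0.497  0.068 -0.865] y [0.857 0.117 0.502] q [-0.66 -0.09  2.36  0.69  0.59 -1.32] w 0.641 F [-0.3  0.1  0.2]
-> dp [0.28, -0.47, 0.18] rot [0.0073, -0.0042, -0.0022] rows 1.0
```

View pics/c12.png

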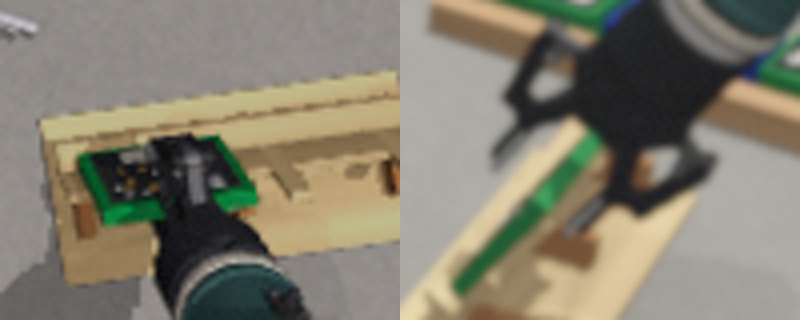

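Fingers straddle green near its middle. I'll close with the small centring correction.

```bash
python3 -m creep '[{"grip":1.0,"dp":[0.1,-0.3,0.1],"rotation":[0,0,0]},{"grip":1.0,"dp":[0.1,-0.3,0.1],"rotation":[0,0,0]},{"grip":1.0,"dp":[0.1,-0.3,0.1],"rotation":[0,0,0]},{"grip":1.0,"dp":[0.1,-0.3,0.1],"rotation":[0,0,0]},{"grip":1.0,"dp":[0.1,-0.3,0.1],"rotation":[0,0,0]}]' 40
python3 -m creep '[{"grip":1.0,"dp":[0,0,0],"rotation":[0,0,0]},{"grip":1.0,"dp":[0,0,0],"rotation":[0,0,0]},{"grip":1.0,"dp":[-3,0,0],"rotation":[0,0,0]},{"grip":1.0,"dp":[-7,0,0],"rotation":[0,0,0]},{"grip":1.0,"dp":[-10,0,0],"rotation":[0,0,0]}]' 60
python3 -m creep '[{"grip":1.0,"dp":[-3.5,0,0],"rotation":[0,0,0]},{"grip":1.0,"dp":[-5,0,0],"rotation":[0,0,0]},{"grip":1.0,"dp":[-5,0,0],"rotation":[0,0,0]}]' 60
python3 -c "
from h import *
go([*SG,.235],RR)"
```

```text
time: 8.8
tool_pos: [0.4852, -0.1952, 0.1035]
tcp_rot: [1.343, 0.899, -0.711]
wrist_force: [-6.8, 0.8, 7.1]
width: 0.16
time: 9.22
tool_pos: [0.4346, -0.2014, 0.1903]
tcp_rot: [1.343, 0.901, -0.711]
wrist_force: [1.5, -1.3, -0.4]
width: 0.157
time: 9.47
tool_pos: [0.4111, -0.2069, 0.2368]
tcp_rot: [1.34, 0.892, -0.711]
wrist_force: [-0.1, -1.3, -1.6]
width: 0.155
t 9.47 pos [ 0.4111 -0.2069  0.2368] x [ 0.501  0.062 -0.863] y [0.855 0.117 0.505] q [-0.83 -0.4   2.32  0.53  0.95 -1.21] w 0.155 F [-0.1 -1.3 -1.6]
-> dp [11.29, 19.38, -37.46] rot [0.1789, -0.0424, -0.5284] rows 11.0
```

```bash
python3 -m creep '[{"grip":1.0,"dp":[11.3,19.4,-37.5],"rotation":[0.179,-0.042,-0.528]},{"grip":1.0,"dp":[11.3,19.4,-37.5],"rotation":[0.179,-0.042,-0.528]},{"grip":1.0,"dp":[11.3,19.4,-37.5],"rotation":[0.179,-0.042,-0.528]},{"grip":1.0,"dp":[11.3,19.4,-37.5],"rotation":[0.179,-0.042,-0.528]},{"grip":1.0,"dp":[11.3,19.4,-37.5],"rotation":[0.179,-0.042,-0.528]}]'
python3 -c "
from h import *
go([*SG,.235],RR)"
```

```text
time: 9.88
tool_pos: [0.463, -0.0782, 0.2287]
tcp_rot: [1.286, 1.134, -1.102]
wrist_force: [-0.0, 0.0, -2.7]
width: 0.157
t 9.88 pos [ 0.463  -0.0782  0.2287] x [ 0.127  0.027 -0.992] y [ 0.992 -0.002  0.127] q [-0.26 -0.2   2.12  0.07  1.11 -0.29] w 0.157 F [-0.   0.  -2.7]
-> dp [1.63, 12.03, -27.2] rot [0.0489, -0.0298, -0.1262] rows 8.0
```

```bash
python3 -m creep '[{"grip":1.0,"dp":[1.6,12,-27.2],"rotation":[0.049,-0.03,-0.126]},{"grip":1.0,"dp":[1.6,12,-27.2],"rotation":[0.049,-0.03,-0.126]},{"grip":1.0,"dp":[1.6,12,-27.2],"rotation":[0.049,-0.03,-0.126]},{"grip":1.0,"dp":[1.6,12,-27.2],"rotation":[0.049,-0.03,-0.126]},{"grip":1.0,"dp":[1.6,12,-27.2],"rotation":[0.049,-0.03,-0.126]}]'
python3 -m creep '[{"grip":1.0,"dp":[0,3,-7.2],"rotation":[0,0,0]},{"grip":1.0,"dp":[0,3,-7.2],"rotation":[0,0,0]},{"grip":1.0,"dp":[0,3,-7.2],"rotation":[0,0,0]},{"grip":1.0,"dp":[0,3,-7.2],"rotation":[0,0,0]}]'
python3 -c "
from h import *
go([*SG,.235],RR)"
```

```text
time: 10.3
tool_pos: [0.5464, 0.1124, 0.2326]
tcp_rot: [1.244, 1.188, -1.24]
wrist_force: [-0.2, -0.8, -1.9]
width: 0.155
time: 10.63
tool_pos: [0.5793, 0.1822, 0.2327]
tcp_rot: [1.241, 1.189, -1.239]
wrist_force: [0.5, -1.2, -2.0]
width: 0.157
t 10.63 pos [0.5793 0.1822 0.2327] x [ 0.001  0.001 -1.   ] y [ 0.999 -0.042  0.001] q [0.26 0.14 1.77 0.   1.23 0.31] w 0.157 F [ 0.5 -1.2 -2. ]
-> dp [-0.23, 0.41, -1.2] rot [0.0068, -0.0011, -0.0009] rows 1.0
```

```bash
python3 -m creep '[{"grip":1.0,"dp":[1,0.4,-1.0],"rotation":[0.007,0,0]},{"grip":1.0,"dp":[1,0.4,-1.0],"rotation":[0.007,0,0]},{"grip":1.0,"dp":[1,0.4,-1.0],"rotation":[0.007,0,0]},{"grip":1.0,"dp":[1,0.4,-1.0],"rotation":[0.007,0,0]}]'
python3 - <<'E'
from h import *
go([*SG,.235],RR)
p,d=bot.read_camera("side"); cv2.imwrite(f"pics/side8.png",p[:,:,::-1])
c,n,Q=heldface(d,p[:,:,::-1].copy(),(50,100,30),(88,255,255),(.54,.63),(.1,.258),(.08,.3)); P=cur()[1]
print(c[0]-(P[1]-c[1])*n[1]/n[0],P)
crop("side","pics/side8.png",160,150,280,270,5,"pics/c13.png")
E
```

```text
time: 10.97
tool_pos: [0.5837, 0.1886, 0.2249]
tcp_rot: [1.252, 1.182, -1.246]
wrist_force: [-0.5, 0.2, -1.7]
width: 0.155
t 10.97 pos [0.5837 0.1886 0.2249] x [ 0.003  0.001 -1.   ] y [ 0.999 -0.054  0.003] q [0.27 0.16 1.77 0.   1.21 0.33] w 0.155 F [-0.5  0.2 -1.7]
-> dp [-1.01, -0.01, -0.54] rot [-0.0053, -0.0013, -0.0034] rows 1.0
face n [ 0.998 -0.062  0.001] yaw -3.54 lean 0.05 c [0.5769 0.2019 0.2038] 1141 1326
ext [[0.5452, 0.1393, 0.1557], [0.59, 0.2434, 0.2587]] bbox [210, 174, 47, 56, 1326]
0.5831100317992499 [0.58405012 0.1886718  0.22550037]
```

View pics/c13.png

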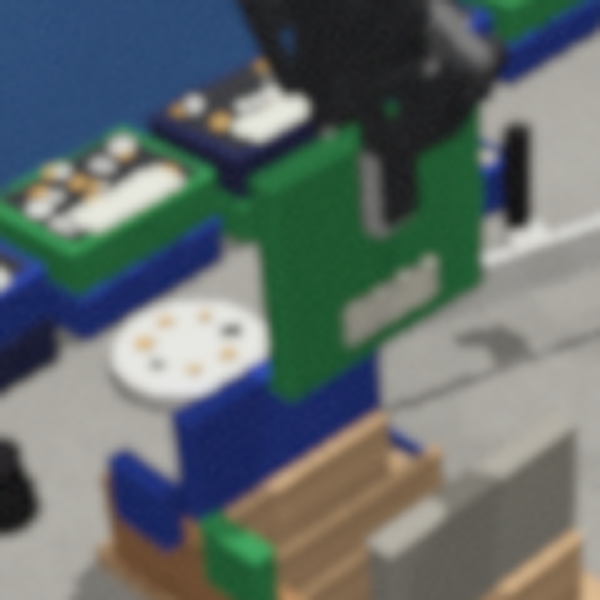

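```bash
python3 -m creep '[{"grip":1.0,"dp":[3,0,-0.2],"rotation":[-0.006,0,0]},{"grip":1.0,"dp":[6,0,-0.2],"rotation":[-0.006,0,0]},{"grip":1.0,"dp":[7.7,0,-0.2],"rotation":[-0.006,0,0]},{"grip":1.0,"dp":[7.7,0,-0.2],"rotation":[-0.006,0,0]},{"grip":1.0,"dp":[7.7,0,-0.2],"rotation":[-0.006,0,0]}]'
python3 -m creep '[{"grip":1.0,"dp":[0,0,0],"rotation":[0,0,0]}]'
python3 - <<'E'
from h import *
go([.584,.191,.083],RR)
p,d=bot.read_camera("side"); cv2.imwrite(f"pics/side9.png",p[:,:,::-1])
c,n,Q=heldface(d,p[:,:,::-1].copy(),(50,100,30),(88,255,255),(.54,.63),(.1,.258),(.06,.3)); P=cur()[1]
print(c[0]-(P[1]-c[1])*n[1]/n[0],P)
crop("side","pics/side9.png",160,150,280,270,5,"pics/c14.png")
E
```

```text
time: 11.43
tool_pos: [0.584, 0.1909, 0.148]
tcp_rot: [1.247, 1.185, -1.242]
wrist_force: [0.2, 0.0, -0.8]
width: 0.156
time: 11.52
tool_pos: [0.586, 0.1916, 0.1505]
tcp_rot: [1.25, 1.183, -1.238]
wrist_force: [0.1, -0.2, -0.5]
width: 0.15
t 11.52 pos [0.586  0.1916 0.1505] x [ 0.007  0.002 -1.   ] y [ 0.999 -0.048  0.007] q [0.28 0.22 1.83 0.   1.07 0.32] w 0.15 F [ 0.1 -0.2 -0.5]
-> dp [6.75, -0.24, 0.09] rot [0.0011, -0.0028, -0.0073] rows 2.0
face n [ 0.999 -0.054  0.004] yaw -3.09 lean 0.26 c [0.5793 0.207  0.1314] 899 1073
ext [[0.5469, 0.144, 0.0841], [0.5926, 0.2463, 0.1857]] bbox [212, 206, 43, 52, 1073]
0.5854715961564039 [0.58643551 0.19190372 0.15117576]
```

View pics/c14.png

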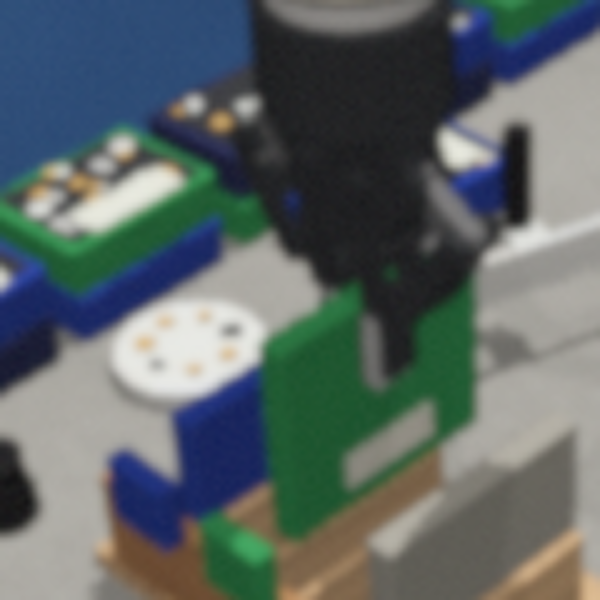

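Same pattern as with blue, about 2 mm too far in +x. I'll correct and descend.

```bash
python3 -m creep '[{"grip":1.0,"dp":[1.5,-0.2,0],"rotation":[0,0,0]},{"grip":1.0,"dp":[3,-0.2,0],"rotation":[0,0,0]},{"grip":1.0,"dp":[3.4,-0.2,0],"rotation":[0,0,0]},{"grip":1.0,"dp":[3.4,-0.2,0],"rotation":[0,0,0]},{"grip":1.0,"dp":[3.4,-0.2,0],"rotation":[0,0,0]}]'
python3 - <<'E'
from h import *
p,d=bot.read_camera("side"); cv2.imwrite(f"pics/side10.png",p[:,:,::-1])
go([.584,.191,.083],RR)
c,n,Q=heldface(d,p[:,:,::-1].copy(),(50,100,30),(88,255,255),(.54,.63),(.1,.258),(.06,.3)); P=cur()[1]
print(c[0]-(P[1]-c[1])*n[1]/n[0],P)
crop("side","pics/side10.png",160,150,280,270,5,"pics/c15.png")
E
```

```text
time: 11.98
tool_pos: [0.5839, 0.1921, 0.1162]
tcp_rot: [1.249, 1.183, -1.238]
wrist_force: [0.1, -0.9, -0.9]
width: 0.156
t 12.03 pos [0.5839 0.1922 0.1163] x [ 0.007  0.002 -1.   ] y [ 0.999 -0.047  0.007] q [0.28 0.26 1.86 0.   1.01 0.32] w 0.155 F [ 0.1 -0.4 -1.3]
-> dp [3.33, -0.01, 0.13] rot [0.0018, -0.0026, -0.0066] rows 1.0
face n [ 0.999 -0.051 -0.004] yaw -2.92 lean -0.22 c [0.5772 0.208  0.1016] 737 910
ext [[0.5436, 0.144, 0.0628], [0.5908, 0.2468, 0.1523]] bbox [214, 220, 41, 46, 910]
0.5834035284738746 [0.58390174 0.19218957 0.11628976]
```

View pics/c15.png

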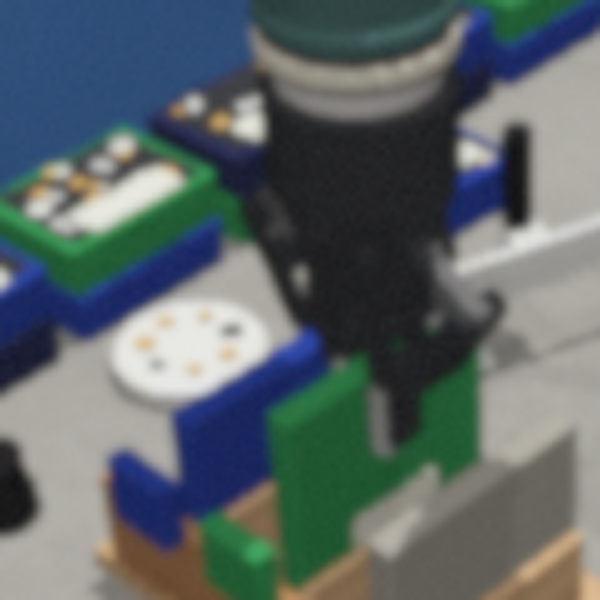

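```bash
python3 -m creep '[{"grip":1.0,"dp":[1.2,0,0],"rotation":[0,0,0]},{"grip":1.0,"dp":[2.4,0,0],"rotation":[0,0,0]},{"grip":1.0,"dp":[3.1,0,0],"rotation":[0,0,0]},{"grip":1.0,"dp":[3.1,0,0],"rotation":[0,0,0]}]'
python3 -c "
from h import *
go([.584,.191,.083],RR)
p,d=bot.read_camera('side')
heldface(d,p[:,:,::-1].copy(),(50,100,30),(88,255,255),(.54,.63),(.1,.258),(.06,.3))"
```

```text
time: 12.37
tool_pos: [0.5843, 0.1922, 0.0854]
tcp_rot: [1.249, 1.183, -1.238]
wrist_force: [-2.0, -1.0, 11.3]
width: 0.159
t 12.37 pos [0.5843 0.1922 0.0854] x [ 0.007  0.002 -1.   ] y [ 0.999 -0.047  0.006] q [0.28 0.29 1.88 0.   0.96 0.32] w 0.159 F [-2.  -1.  11.3]
-> dp [0.24, -0.03, 0.13] rot [0.0016, -0.0024, -0.0064] rows 1.0
face n [ 0.997 -0.079 -0.01 ] yaw -4.53 lean -0.57 c [0.5788 0.2276 0.0892] 344 446
ext [[0.5758, 0.1961, 0.0618], [0.5922, 0.2473, 0.1137]] bbox [215, 232, 22, 34, 446]
```

```bash
python3 -m creep '[{"grip":2.8,"dp":[0,0,0],"rotation":[0,0,0]},{"grip":2.8,"dp":[0,0,0],"rotation":[0,0,0]},{"grip":2.8,"dp":[0,0,0],"rotation":[0,0,0]},{"grip":2.8,"dp":[-2,0,0],"rotation":[0,0,0]},{"grip":2.8,"dp":[-5,0,0],"rotation":[0,0,0]}]'
python3 -m creep '[{"grip":2.8,"dp":[-4,0,0],"rotation":[0,0,0]},{"grip":2.8,"dp":[-8,0,0],"rotation":[0,0,0]},{"grip":4,"dp":[-8,-8,16],"rotation":[0,0,0]},{"grip":4,"dp":[-8,-8,16],"rotation":[0,0,0]},{"grip":4,"dp":[-8,-8,16],"rotation":[0,0,0]}]'
python3 - <<'E'
from h import *
s,p,_=cur(); print(s["time"],p)
for n in ("top","side"):
    p,d=bot.read_camera(n); cv2.imwrite(f"pics/{n}11.png",p[:,:,::-1]); np.save(f"pics/{n}11.npy",d)
a=cv2.resize(cv2.imread("pics/top11.png")[170:270,190:340],None,fx=4,fy=4,interpolation=cv2.INTER_CUBIC)
cv2.imwrite("pics/c16.png",a)
b=cv2.resize(cv2.imread("pics/side11.png")[160:320,160:320],None,fx=3.7,fy=3.7,interpolation=cv2.INTER_CUBIC)
cv2.imwrite("pics/c17.png",b)
E
```

```text
time: 12.83
tool_pos: [0.5791, 0.1909, 0.1291]
tcp_rot: [1.241, 1.189, -1.248]
wrist_force: [0.5, 0.8, -0.2]
width: 0.331
time: 13.25
tool_pos: [0.5211, 0.0822, 0.2138]
tcp_rot: [1.246, 1.184, -1.237]
wrist_force: [-0.8, -0.5, 0.6]
width: 0.468
13.25 [0.52109764 0.08221312 0.21378265]
```

View pics/c16.png

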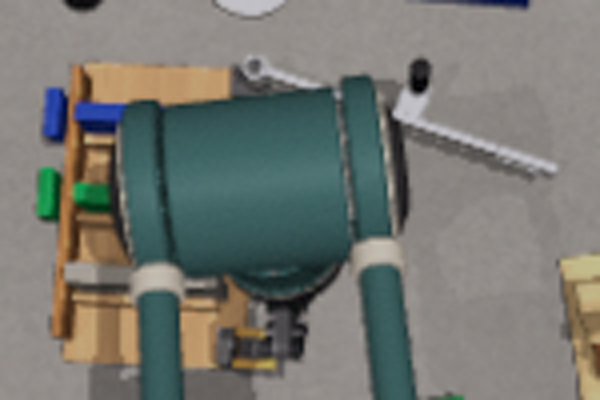

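View pics/c17.png

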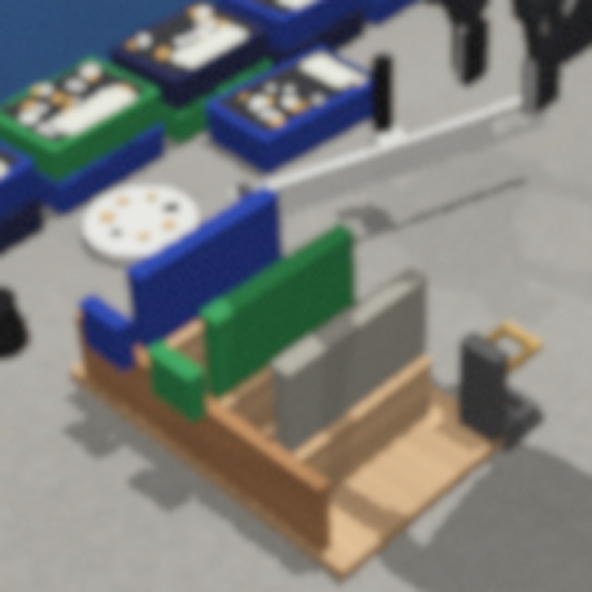

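Run:
```python
from h import *
for n in ("top","side"):
    W=np.load(f"pics/{n}0W.npy"); im=cv2.imread(f"pics/{n}0.png"); hsv=cv2.cvtColor(im,cv2.COLOR_BGR2HSV); X,Y,Z=W[...,0],W[...,1],W[...,2]
    m=(Z>.085)&(Z<.135)&(X>.63)&(X<.71)&(Y>-.06)&(Y<.05)&(hsv[...,2]<90); P=W[m]; v,u=np.where(m); 
    print(n,"handle",m.sum(),P.mean(0).round(4),P.min(0).round(3),P.max(0).round(3), "px",u.mean(),v.mean(),u.min(),u.max(),v.min(),v.max())
    t=P[P[:,2]>.117]; print("   top part",t.mean(0).round(4),len(t))
    m=(Z>.064)&(Z<.08)&(X>.58)&(X<.72)&(Y>-.12)&(Y<.12)&(hsv[...,2]>110); P=W[m]; 
    # robust line
    L=cv2.fitLine(P[:,:2].astype(np.float32),cv2.DIST_HUBER,0,.002,.001).ravel(); Q=P[abs((P[:,:2]-L[2:])@np.array([-L[1],L[0]]))<.006]; L=cv2.fitLine(Q[:,:2].astype(np.float32),cv2.DIST_HUBER,0,.002,.001).ravel()
    print("   strip dir",L,np.degrees(np.arctan2(L[1],L[0])),len(Q),"ends",Q[Q[:,1].argmin()].round(4),Q[Q[:,1].argmax()].round(4))
    print("   ray hinge", ray("top",253.8,186.7,.08) if n=="top" else "")
T=ray("top",294.5,186.5,.125); print("handle top ray",T)
```

```text
top handle 36 [ 0.6702 -0.0041  0.1158] [ 0.665 -0.012  0.089] [0.679 0.003 0.13 ] px 294.25 188.47222222222223 292 297 185 192
   top part [ 0.6719 -0.0047  0.1233] 24
   strip dir [0.34101793 0.9400568  0.64579433 0.00188327] 70.06109 168 ends [ 0.6107 -0.1048  0.0736] [0.6935 0.1181 0.0795]
   ray hinge [0.68499785 0.11566283 0.08      ]
side handle 76 [ 6.69e-01 -1.00e-04  1.07e-01] [ 0.664 -0.007  0.085] [0.676 0.005 0.126] px 262.9868421052632 182.5 261 265 175 190
   top part [ 0.6699 -0.0016  0.1219] 22
   strip dir [0.33897364 0.94079584 0.64456826 0.00813483] 70.18564 364 ends [ 0.6042 -0.1069  0.0729] [0.6834 0.1199 0.0746]
   ray hinge 
handle top ray [ 0.67388022 -0.0046485   0.125     ]
```

```bash
cat >> h.py <<'E'
HG=np.array([.6863,.1185])
def hand(deg,z,rad=0,push=0):
    f=np.radians(deg-2.8); d=np.array([np.cos(f),np.sin(f)]); n=np.array([np.sin(f),-np.cos(f)])
    q=HG-(.12+rad)*d+(.0283-push)*n
    return np.array([*q,z]), mk([0,0,-1],[*n,0])
E
python3 -c "
from h import *
go(*hand(72.9,.19))"
```

```text
t 13.35 pos [0.5178 0.0789 0.2118] x [ 0.001 -0.001 -1.   ] y [ 0.999 -0.05   0.001] q [ 0.1   0.    1.96 -0.    1.18  0.15] w 0.472 F [-0.9 -0.3 -1.1]
-> dp [2.2, 15.83, 7.5] rot [0.2969, 0.0004, -0.0008] rows 5.0
```

```bash
python3 -m creep '[{"grip":4,"dp":[2.2,15.8,7.5],"rotation":[0.297,0,0]},{"grip":4,"dp":[2.2,15.8,7.5],"rotation":[0.297,0,0]},{"grip":4,"dp":[2.2,15.8,7.5],"rotation":[0.297,0,0]},{"grip":4,"dp":[2.2,15.8,7.5],"rotation":[0.297,0,0]},{"grip":4,"dp":[2.2,15.8,7.5],"rotation":[0.297,0,0]}]'
python3 -m creep '[{"grip":4,"dp":[0,0,0],"rotation":[0,0,0]},{"grip":4,"dp":[0,0,0],"rotation":[0,0,0]}]'
python3 - <<'E'
from h import *
p,d=bot.read_camera("side"); cv2.imwrite(f"pics/side12.png",p[:,:,::-1])
go(*hand(72.9,.104))
crop("side","pics/side12.png",200,130,320,230,5,"pics/c18.png")
E
```

```text
time: 13.77
tool_pos: [0.68, -0.0022, 0.1892]
tcp_rot: [1.463, 1.022, -1.454]
wrist_force: [-0.2, -0.3, -0.1]
width: 0.471
time: 13.93
tool_pos: [0.6753, 0.0008, 0.1902]
tcp_rot: [1.461, 1.027, -1.456]
wrist_force: [0.5, 0.1, 0.0]
width: 0.469
t 13.98 pos [0.6748 0.0013 0.1908] x [ 0.002  0.002 -1.   ] y [ 0.941 -0.337  0.001] q [-0.04  0.3   1.66  0.    1.18  0.31] w 0.466 F [-0.4 -0.5  0.4]
-> dp [8.68, -0.09, 0.61] rot [0.0035, -0.003, -0.0015] rows 3.0
```

View pics/c18.png

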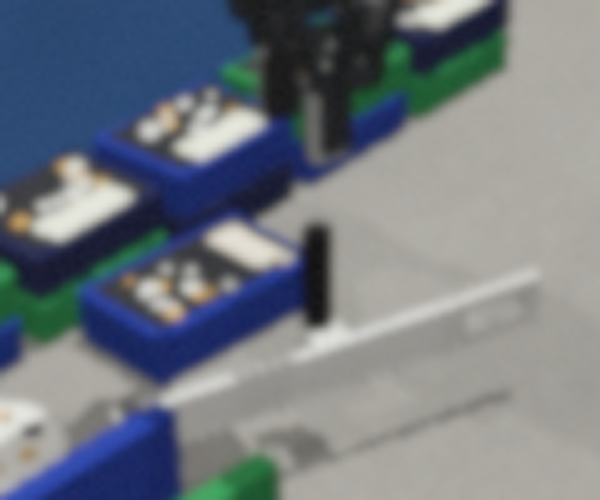

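```bash
python3 -m creep '[{"grip":4,"dp":[0,-0.1,0.5],"rotation":[0,0,0]},{"grip":4,"dp":[3,-0.1,0.5],"rotation":[0,0,0]},{"grip":4,"dp":[6,-0.1,0.5],"rotation":[0,0,0]},{"grip":4,"dp":[8.5,-0.1,0.5],"rotation":[0,0,0]},{"grip":4,"dp":[8.5,-0.1,0.5],"rotation":[0,0,0]}]'
python3 - <<'E'
from h import *
p,d=bot.read_camera("side"); cv2.imwrite(f"pics/side13.png",p[:,:,::-1])
go(*hand(72.9,.104))
crop("side","pics/side13.png",200,130,320,230,5,"pics/c19.png")
E
```

```text
time: 14.4
tool_pos: [0.6677, -0.0028, 0.101]
tcp_rot: [1.455, 1.032, -1.462]
wrist_force: [-2.4, 0.5, -0.9]
width: 0.467
t 14.45 pos [ 0.6695 -0.0029  0.1038] x [-0.002  0.002 -1.   ] y [ 0.942 -0.336 -0.003] q [-0.04  0.37  1.74  0.    1.03  0.3 ] w 0.464 F [0.8 0.  0.1]
-> dp [-0.02, 0.27, 0.01] rot [0.0042, -0.0011, 0.003] rows 1.0
```

View pics/c19.png

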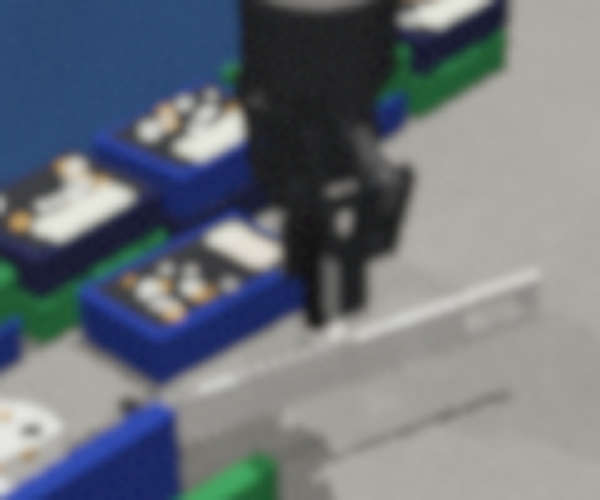

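```bash
python3 -m creep '[{"grip":1.2,"dp":[0,0,0],"rotation":[0,0,0]},{"grip":1.2,"dp":[0,0,0],"rotation":[0,0,0]},{"grip":1.2,"dp":[0,0,0],"rotation":[0,0,0]},{"grip":1.2,"dp":[0,0,0],"rotation":[0,0,0]}]' 20
python3 -c "
from h import *
go(*hand(72.9,.104));go(*hand(60,.104));go(*hand(48,.104));go(*hand(36,.104))"
```

```text
time: 14.78
tool_pos: [0.6751, -0.0035, 0.1097]
tcp_rot: [1.465, 1.023, -1.45]
wrist_force: [-0.1, 0.9, 6.0]
width: 0.173
t 14.78 pos [ 0.6751 -0.0035  0.1097] x [ 0.009  0.002 -1.   ] y [ 0.941 -0.337  0.008] q [-0.04  0.37  1.73  0.    1.03  0.3 ] w 0.173 F [-0.1  0.9  6. ]
-> dp [0.57, -0.28, 0.15] rot [0.0033, -0.0048, -0.0077] rows 1.0
t 14.78 pos [ 0.6751 -0.0035  0.1097] x [ 0.009  0.002 -1.   ] y [ 0.941 -0.337  0.008] q [-0.04  0.37  1.73  0.    1.03  0.3 ] w 0.173 F [-0.1  0.9  6. ]
-> dp [0.55, -3.03, 0.47] rot [0.2285, -0.0057, -0.0071] rows 2.0
t 14.78 pos [ 0.6751 -0.0035  0.1097] x [ 0.009  0.002 -1.   ] y [ 0.941 -0.337  0.008] q [-0.04  0.37  1.73  0.    1.03  0.3 ] w 0.173 F [-0.1  0.9  6. ]
-> dp [0.53, -5.59, 0.2] rot [0.4379, -0.0064, -0.0065] rows 4.0
t 14.78 pos [ 0.6751 -0.0035  0.1097] x [ 0.009  0.002 -1.   ] y [ 0.941 -0.337  0.008] q [-0.04  0.37  1.73  0.    1.03  0.3 ] w 0.173 F [-0.1  0.9  6. ]
-> dp [0.51, -8.05, -0.58] rot [0.6474, -0.0071, -0.0059] rows 6.0
```

Run:
```python
from h import *
p0,R0=hand(72.9,.1)
for k in range(1,6):
    p,Rt=hand(72.9-7*k,.1); print(k,(R0.inv().apply(p-p0)*100).round(2),(R0.inv()*Rt).as_rotvec().round(3))
```

```text
1 [ 0.   -1.48  0.26] [0.122 0.    0.   ]
2 [ 0.   -2.99  0.33] [0.244 0.    0.   ]
3 [ 0.   -4.49  0.22] [0.367 0.    0.   ]
4 [ 0.   -5.96 -0.08] [0.489 0.    0.   ]
5 [ 0.   -7.39 -0.55] [0.611 0.    0.   ]
```

```bash
python3 -m creep '[{"grip":1.2,"dp":[0,-1.48,0.26],"rotation":[0.122,0,0]},{"grip":1.2,"dp":[0,-2.99,0.33],"rotation":[0.244,0,0]},{"grip":1.2,"dp":[0,-4.49,0.22],"rotation":[0.367,0,0]},{"grip":1.2,"dp":[0,-5.96,-0.08],"rotation":[0.489,0,0]},{"grip":1.2,"dp":[0,-7.39,-0.55],"rotation":[0.611,0,0]}]' 20
python3 -c "
from h import *
go(*hand(37.9,.108))"
```

```text
time: 15.2
tool_pos: [0.6075, 0.0259, 0.1097]
tcp_rot: [1.882, 0.587, -1.863]
wrist_force: [1.2, 0.4, 5.2]
width: 0.179
t 15.2 pos [0.6075 0.0259 0.1097] x [ 0.01   0.001 -1.   ] y [ 0.572 -0.82   0.005] q [0.   0.25 1.89 0.   1.   0.96] w 0.179 F [1.2 0.4 5.2]
-> dp [0.17, -0.22, 0.23] rot [-0.0033, -0.0089, -0.0052] rows 1.0
```

```bash
python3 -m creep '[{"grip":1.2,"dp":[0,-1.5,0.26],"rotation":[0.122,0,0]},{"grip":1.2,"dp":[0,-3,0.35],"rotation":[0.244,0,0]},{"grip":1.2,"dp":[0,-4.5,0.25],"rotation":[0.367,0,0]},{"grip":1.2,"dp":[0,-6,0],"rotation":[0.489,0,0]},{"grip":1.2,"dp":[0,-7.4,-0.5],"rotation":[0.611,0,0]}]' 20
python3 -c "
from h import *
go(*hand(0,.108))"
```

```text
time: 15.62
tool_pos: [0.5693, 0.0898, 0.1097]
tcp_rot: [-2.232, 0.0, 2.208]
wrist_force: [1.7, -1.3, 4.7]
width: 0.179
t 15.62 pos [0.5693 0.0898 0.1097] x [ 0.011  0.001 -1.   ] y [-0.002 -1.    -0.001] q [0.11 0.19 1.96 0.   0.98 1.69] w 0.179 F [ 1.7 -1.3  4.7]
-> dp [0.16, -0.63, 0.42] rot [0.0471, -0.0109, 0.0017] rows 1.0
```

```bash
python3 -m creep '[{"grip":1.2,"dp":[0,-0.8,0.05],"rotation":[0.047,0,0]},{"grip":1.2,"dp":[0,-1.1,0.05],"rotation":[0.047,0,0]},{"grip":1.2,"dp":[0,-1.1,0.05],"rotation":[0.047,0,0]},{"grip":1.2,"dp":[0,-1.1,0.05],"rotation":[0.047,0,0]}]' 20
python3 - <<'E'
from h import *
go(*hand(0,.108))
for n in ("top","side"):
    p,d=bot.read_camera(n); cv2.imwrite(f"pics/{n}14.png",p[:,:,::-1])
a=cv2.resize(cv2.imread("pics/top14.png")[170:270,190:290],None,fx=4,fy=4,interpolation=cv2.INTER_CUBIC)
b=cv2.resize(cv2.imread("pics/side14.png")[190:290,220:320],None,fx=4,fy=4,interpolation=cv2.INTER_CUBIC)
cv2.imwrite("pics/c20.png",np.hstack([a,b]))
E
```

```text
time: 15.95
tool_pos: [0.5682, 0.0959, 0.1096]
tcp_rot: [-2.213, 0.051, 2.195]
wrist_force: [-3.2, -18.0, 10.5]
width: 0.18
t 15.95 pos [0.5682 0.0959 0.1096] x [ 0.008 -0.007 -1.   ] y [-0.04  -0.999  0.006] q [ 0.13  0.2   1.95 -0.01  0.99  1.74] w 0.18 F [ -3.2 -18.   10.5]
-> dp [0.16, -0.01, 0.32] rot [0.0089, -0.0083, -0.0063] rows 1.0
```

View pics/c20.png

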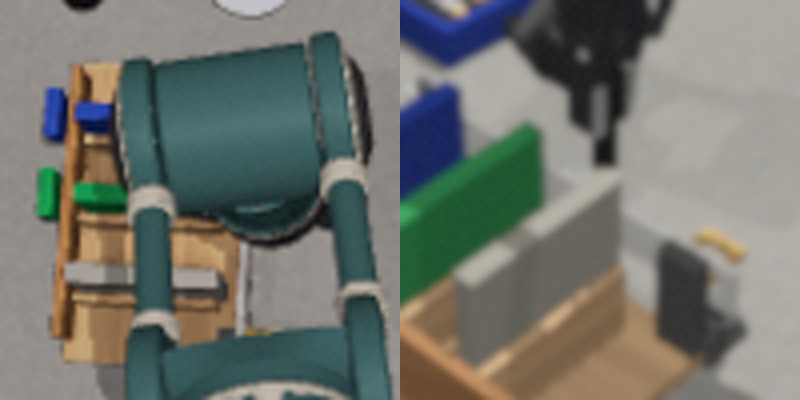

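```bash
python3 -m creep '[{"grip":1.6,"dp":[0,0.4,0],"rotation":[0,0,0]},{"grip":2.8,"dp":[0,0.5,0],"rotation":[0,0,0]},{"grip":2.8,"dp":[0,0.5,0],"rotation":[0,0,0]},{"grip":2.8,"dp":[0,0.5,0],"rotation":[0,0,0]},{"grip":2.8,"dp":[-2,0.5,0],"rotation":[0,0,0]}]' 20
python3 -m creep '[{"grip":2.8,"dp":[-4,0,0],"rotation":[0,0,0]},{"grip":2.8,"dp":[-8,0,0],"rotation":[0,0,0]},{"grip":4.5,"dp":[-11,0,0],"rotation":[0,0,0]},{"grip":4.5,"dp":[-11,15,0],"rotation":[0,0,0]},{"grip":4.5,"dp":[-11,15,0],"rotation":[0,0,0]}]'
python3 -m creep '[{"grip":4.5,"dp":[0,7,-5],"rotation":[0,0,0]},{"grip":4.5,"dp":[0,12,-5],"rotation":[0,0,0]},{"grip":4.5,"dp":[0,16,-5],"rotation":[0,0,0]}]'
python3 - <<'E'
from h import *
go([.465,.417,.25],RR)
for n in ("top","side"):
    p,d=bot.read_camera(n); cv2.imwrite(f"pics/{n}15.png",p[:,:,::-1]); np.save(f"pics/{n}15.npy",d)
a=cv2.resize(cv2.imread("pics/top15.png")[170:270,190:290],None,fx=4,fy=4,interpolation=cv2.INTER_CUBIC)
b=cv2.resize(cv2.imread("pics/side15.png")[190:290,220:320],None,fx=4,fy=4,interpolation=cv2.INTER_CUBIC)
cv2.imwrite("pics/c21.png",np.hstack([a,b]))
E
```

```text
time: 16.47
tool_pos: [0.563, 0.0956, 0.1225]
tcp_rot: [-2.196, 0.045, 2.203]
wrist_force: [-1.0, 0.2, 0.4]
width: 0.328
time: 16.88
tool_pos: [0.5646, 0.0137, 0.2401]
tcp_rot: [-2.215, 0.038, 2.188]
wrist_force: [0.2, -0.5, -0.5]
width: 0.529
time: 17.13
tool_pos: [0.6014, -0.1054, 0.2364]
tcp_rot: [-2.207, 0.042, 2.193]
wrist_force: [0.4, 0.3, -0.5]
width: 0.525
t 17.13 pos [ 0.6014 -0.1054  0.2364] x [ 0.006  0.002 -1.   ] y [-0.041 -0.999 -0.002] q [-0.22  0.15  1.76  0.    1.23  1.39] w 0.525 F [ 0.4  0.3 -0.5]
-> dp [-1.34, -51.64, 15.74] rot [-1.5625, -0.0066, -0.0031] rows 13.0
```

View pics/c21.png

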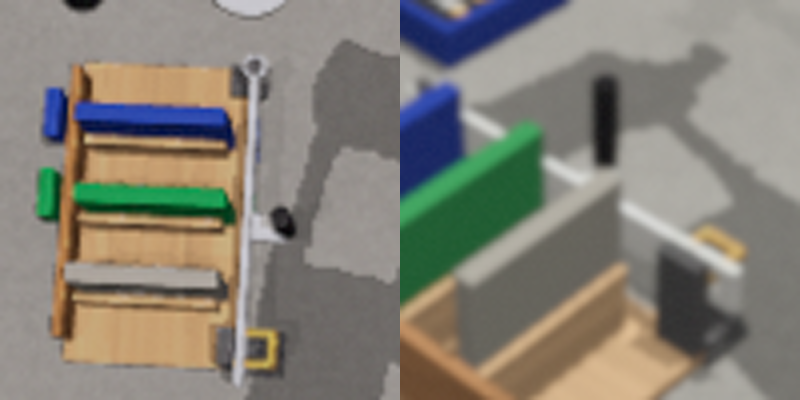

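Run:
```python
from h import *
im=cv2.imread("pics/top15.png")
cv2.imwrite("pics/c22.png",cv2.resize(im[242:272,238:273],None,fx=20,fy=20,interpolation=cv2.INTER_NEAREST))
im=cv2.imread("pics/side15.png")
cv2.imwrite("pics/c23.png",cv2.resize(im[235:285,270:320],None,fx=12,fy=12,interpolation=cv2.INTER_NEAREST))
W=world("top",np.load("pics/top15.npy")); Z=W[...,2]
m=(Z>.066)&(Z<.085)&(W[...,1]>.09)&(W[...,1]<.14)&(W[...,0]>.44)&(W[...,0]<.70); P=W[m]
L=cv2.fitLine(P[:,:2].astype(np.float32),cv2.DIST_HUBER,0,.002,.001).ravel(); Q=P[abs((P[:,:2]-L[2:])@np.array([-L[1],L[0]]))<.005]; L=cv2.fitLine(Q[:,:2].astype(np.float32),cv2.DIST_HUBER,0,.002,.001).ravel(); print(L,np.degrees(np.arctan2(L[1],L[0])),len(Q))
```

```text
[ 0.9987466  -0.05005221  0.5743537   0.12334026] -2.8689797 197
```

View pics/c22.png

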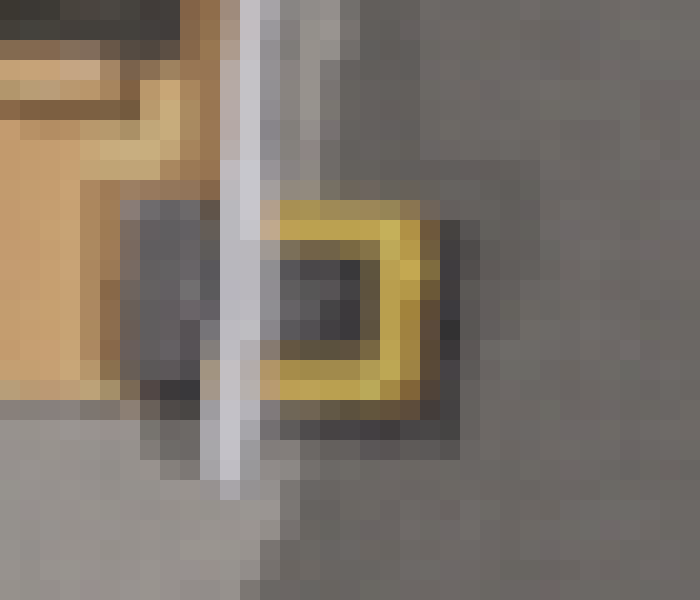

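View pics/c23.png

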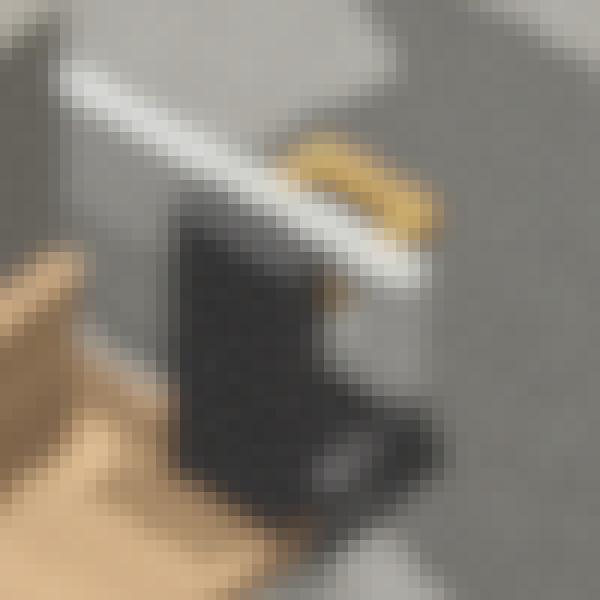

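```bash
python3 - <<'E'
from h import *
a=ray("top",256.4,256.7,.065); print("inner far edge",a,"eye",a[:2]+.009*yR[:2])
a=ray("top",257.5,256.7,.065); b=ray("side",300.5,249.3,.065); print("far bar centre top/side",a,b, tri((257.5,256.7),(300.5,249.3)))
# brass mask far bar side
for n in ("top","side"):
    im=cv2.imread(f"pics/{n}15.png"); hsv=cv2.cvtColor(im,cv2.COLOR_BGR2HSV); W=world(n,np.load(f"pics/{n}15.npy"))
    m=(hsv[...,0]>15)&(hsv[...,0]<32)&(hsv[...,1]>100)&(W[...,2]>.05)&(W[...,2]<.075)&(W[...,0]>.45)&(W[...,0]<.51)&(W[...,1]>.085)&(W[...,1]<.135)
    v,u=np.where(m); Q=np.array([ray(n,x,y,.064) for x,y in zip(u,v)]); far=Q[Q[:,1]<Q[:,1].min()+.010]
    print(n,m.sum(),"ranges",Q.min(0),Q.max(0),"far mean",far.mean(0)); print(cv2.minAreaRect((Q[:,:2]*1000).astype(np.float32)))
# rack model: pin eye relative using hinge: eye on hinge->-x
f=yr; print("hinge",HG, "strip at x=.477:",.1233+(.574-.477)*.05)
# pin knob
for n in ("top","side"):
    im=cv2.imread(f"pics/{n}15.png"); hsv=cv2.cvtColor(im,cv2.COLOR_BGR2HSV); W=world(n,np.load(f"pics/{n}15.npy"))
    m=((hsv[...,0]<8)|(hsv[...,0]>172))&(hsv[...,1]>150)&(W[...,0]>.42)&(W[...,0]<.5)&(W[...,1]>.37)&(W[...,1]<.46)
    v,u=np.where(m); print(n,"pin px",m.sum(),u.mean(),v.mean(),u.min(),u.max(),v.min(),v.max(), W[m][:,2].max())
    m2=(W[...,2]>.03)&(abs(W[...,0]-.46)<.06)&(abs(W[...,1]-.42)<.06)&(abs(W[...,2]-.055)<.006); P=W[m2]; print(" holder top",m2.sum(),cv2.minAreaRect((P[:,:2]*1000).astype(np.float32)),P[:,2].mean())
E
python3 - <<'E'
from h import *
a=cv2.resize(cv2.imread("pics/top15.png")[240:280,130:170],None,fx=10,fy=10,interpolation=cv2.INTER_NEAREST)
b=cv2.resize(cv2.imread("pics/side15.png")[320:390,165:235],None,fx=5.7142,fy=5.7142,interpolation=cv2.INTER_NEAREST)
cv2.imwrite("pics/c24.png",np.hstack([a,b]))
E
```

```text
inner far edge [0.47724636 0.10811292 0.065     ] eye [0.47768601 0.11710218]
far bar centre top/side [0.47722533 0.10487652 0.065     ] [0.47654118 0.10431    0.065     ] (array([0.47684212, 0.10465788, 0.06517727]), np.float64(0.144425702084635), np.float64(0.2066320608507625))
top 33 ranges [0.46469113 0.10342971 0.064     ] [0.48827393 0.12402344 0.064     ] far mean [0.47716776 0.10640727 0.064     ]
((476.4911804199219, 113.66067504882812), (20.612924575805664, 23.468448638916016), 89.63243103027344)
side 31 ranges [0.46257565 0.10198172 0.064     ] [0.48892966 0.11099525 0.064     ] far mean [0.47510388 0.10658268 0.064     ]
((475.6249084472656, 106.45687103271484), (8.325553894042969, 26.485597610473633), 87.30658721923828)
hinge [0.6863 0.1185] strip at x=.477: 0.12815000000000001
top pin px 91 147.03296703296704 260.56043956043953 142 153 256 265 0.12251218270887848
 holder top 318 ((464.6650085449219, 417.58544921875), (61.875633239746094, 59.51102066040039), 88.8737564086914) 0.05442231563214755
side pin px 298 193.11073825503357 336.3456375838926 185 201 326 347 0.11923137077982866
 holder top 1004 ((464.6601867675781, 418.1973876953125), (61.30853271484375, 62.68765640258789), 87.83683013916016) 0.05408985872999282
```

View pics/c24.png

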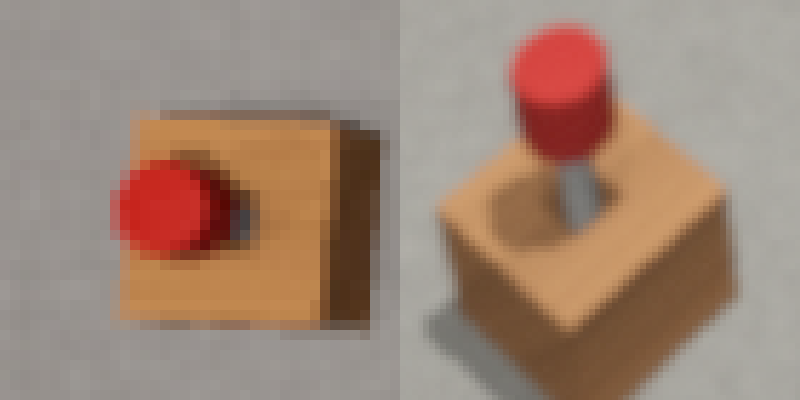

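Run:
```python
from h import *
print(tri((146.0,260.2),(192.5,330.9)), ray("top",146,260.2,.119), ray("side",192.5,330.9,.119))
go([.465,.418,.22],RR)
```

```text
(array([0.4660547 , 0.41729537, 0.11440083]), np.float64(0.03339353255406936), np.float64(0.06210073540696731)) [0.46568967 0.41575201 0.119     ] [0.46312153 0.41941981 0.119     ]
t 17.23 pos [ 0.6009 -0.1097  0.236 ] x [ 0.005 -0.001 -1.   ] y [-0.047 -0.999  0.   ] q [-0.22  0.15  1.76  0.    1.23  1.4 ] w 0.53 F [-1.2  0.4 -0. ]
-> dp [1.49, -52.08, 16.06] rot [-1.569, -0.0037, -0.0045] rows 14.0
```

```bash
cat >> h.py <<'E'
a45=np.radians(-45); RP=mk([0,0,-1],[np.cos(a45),np.sin(a45),0])
PIN=np.array([.465,.4175]); EYE=np.array([.4768,.1163])
E
python3 -m creep '[{"grip":5.5,"dp":[1,-52,16],"rotation":[-0.8,0,0]},{"grip":5.5,"dp":[1,-52,16],"rotation":[-0.8,0,0]},{"grip":5.5,"dp":[1,-52,16],"rotation":[-0.8,0,0]},{"grip":5.5,"dp":[1,-52,16],"rotation":[-0.8,0,0]},{"grip":5.5,"dp":[1,-52,16],"rotation":[-0.8,0,0]}]'
python3 -c "
from h import *
go([*PIN,.22],RP)"
```

```text
time: 17.65
tool_pos: [0.5463, 0.0994, 0.2323]
tcp_rot: [1.892, 0.573, -1.882]
wrist_force: [0.8, 1.1, 0.2]
width: 0.648
t 17.65 pos [0.5463 0.0994 0.2323] x [ 0.004  0.002 -1.   ] y [ 0.555 -0.832  0.001] q [0.13 0.04 1.88 0.   1.21 1.12] w 0.648 F [0.8 1.1 0.2]
-> dp [1.26, -30.97, -10.9] rot [-0.1967, -0.0049, -0.0011] rows 8.0
```

```bash
python3 -m creep '[{"grip":5.5,"dp":[1,-31,-10.9],"rotation":[-0.197,0,0]},{"grip":5.5,"dp":[1,-31,-10.9],"rotation":[-0.197,0,0]},{"grip":5.5,"dp":[1,-31,-10.9],"rotation":[-0.197,0,0]},{"grip":5.5,"dp":[1,-31,-10.9],"rotation":[-0.197,0,0]},{"grip":5.5,"dp":[1,-31,-10.9],"rotation":[-0.197,0,0]}]'
python3 -c "
from h import *
go([*PIN,.19],RP)"
```

```text
time: 18.07
tool_pos: [0.4953, 0.3018, 0.2262]
tcp_rot: [1.768, 0.726, -1.758]
wrist_force: [1.3, -0.4, 0.5]
width: 0.644
t 18.07 pos [0.4953 0.3018 0.2262] x [ 0.005  0.002 -1.   ] y [ 0.704 -0.71   0.002] q [ 0.5   0.1   1.84 -0.    1.2   1.29] w 0.644 F [ 1.3 -0.4  0.5]
-> dp [3.63, -10.36, -5.97] rot [-0.0047, -0.0048, -0.0018] rows 3.0
```

```bash
python3 -m creep '[{"grip":5.5,"dp":[3,-9,-5.2],"rotation":[0,0,0]},{"grip":5.5,"dp":[3,-9,-5.2],"rotation":[0,0,0]},{"grip":5.5,"dp":[3,-9,-5.2],"rotation":[0,0,0]},{"grip":5.5,"dp":[3,-9,-5.2],"rotation":[0,0,0]},{"grip":5.5,"dp":[3,-9,-5.2],"rotation":[0,0,0]}]'
python3 -c "
from h import *
go([*PIN,.19],RP)"
```

```text
time: 18.48
tool_pos: [0.469, 0.4011, 0.1951]
tcp_rot: [1.764, 0.727, -1.758]
wrist_force: [0.8, -0.2, -0.6]
width: 0.644
t 18.48 pos [0.469  0.4011 0.1951] x [ 0.003  0.    -1.   ] y [ 0.706 -0.708  0.002] q [ 0.67  0.19  1.79 -0.    1.16  1.46] w 0.644 F [ 0.8 -0.2 -0.6]
-> dp [0.51, -1.44, -0.87] rot [-0.0018, -0.0023, -0.0019] rows 1.0
```

```bash
python3 -m creep '[{"grip":5.5,"dp":[0.5,-1.4,-0.9],"rotation":[0,0,0]},{"grip":5.5,"dp":[0.5,-1.4,-0.9],"rotation":[0,0,0]},{"grip":5.5,"dp":[0.5,-1.4,-0.9],"rotation":[0,0,0]}]'
python3 - <<'E'
from h import *
p,d=bot.read_camera("side"); cv2.imwrite(f"pics/side16.png",p[:,:,::-1])
p,d=bot.read_camera("top"); cv2.imwrite(f"pics/top16.png",p[:,:,::-1])
go([*PIN,.103],RP)
a=cv2.resize(cv2.imread("pics/top16.png")[220:300,110:190],None,fx=5,fy=5,interpolation=cv2.INTER_CUBIC)
b=cv2.resize(cv2.imread("pics/side16.png")[280:380,140:240],None,fx=4,fy=4,interpolation=cv2.INTER_CUBIC)
cv2.imwrite("pics/c25.png",np.hstack([a,b]))
E
```

```text
time: 18.73
tool_pos: [0.4675, 0.4158, 0.1914]
tcp_rot: [1.768, 0.724, -1.759]
wrist_force: [-0.6, 0.6, -0.2]
width: 0.643
t 18.83 pos [0.4679 0.4152 0.1917] x [ 0.005  0.002 -1.   ] y [ 0.702 -0.712  0.002] q [ 0.69  0.21  1.78 -0.    1.15  1.48] w 0.64 F [-0.7 -1.3 -0.4]
-> dp [8.87, -0.38, 0.09] rot [-0.0066, -0.0048, -0.0025] rows 3.0
```

View pics/c25.png

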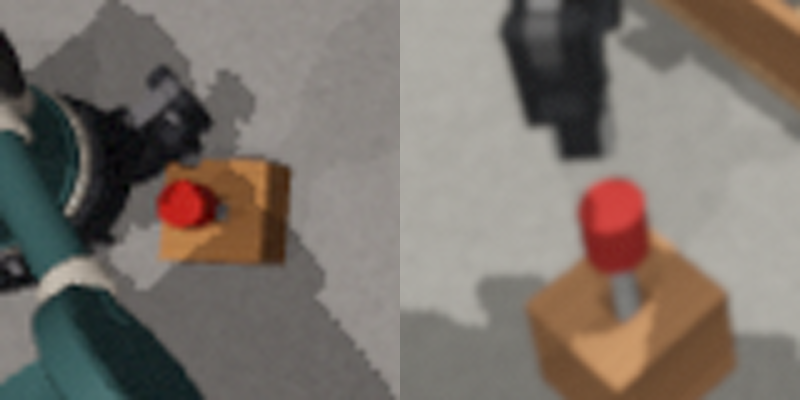

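```bash
python3 -m creep '[{"grip":5.5,"dp":[2,-0.35,0.1],"rotation":[0,0,0]},{"grip":5.5,"dp":[5,-0.35,0.1],"rotation":[0,0,0]},{"grip":5.5,"dp":[8.7,-0.35,0.1],"rotation":[0,0,0]},{"grip":5.5,"dp":[8.7,-0.35,0.1],"rotation":[0,0,0]},{"grip":5.5,"dp":[8.7,-0.35,0.1],"rotation":[0,0,0]}]' 40
python3 - <<'E'
from h import *
p,d=bot.read_camera("side"); cv2.imwrite(f"pics/side17.png",p[:,:,::-1])
go([*PIN,.103],RP)
crop("side","pics/side17.png",140,280,240,380,5,"pics/c26.png")
E
```

```text
time: 19.25
tool_pos: [0.4633, 0.4156, 0.1022]
tcp_rot: [1.763, 0.721, -1.764]
wrist_force: [0.2, 1.2, 0.3]
width: 0.648
t 19.3 pos [0.4649 0.4171 0.1047] x [ 0.004  0.001 -1.   ] y [ 0.702 -0.712  0.002] q [ 0.69  0.29  1.85 -0.    1.    1.49] w 0.641 F [0.6 0.5 1.2]
-> dp [0.17, -0.02, -0.03] rot [-0.0067, -0.0036, -0.0022] rows 1.0
```

View pics/c26.png

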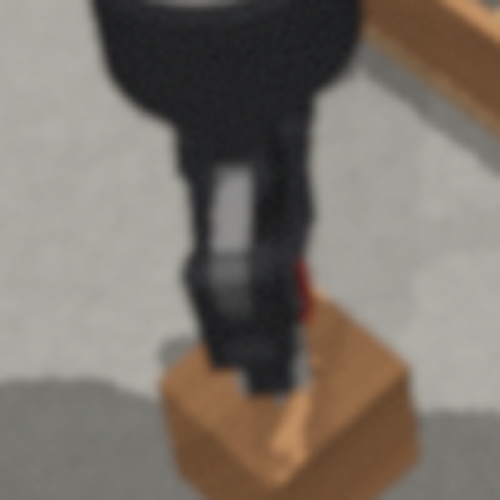

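Knob (red sliver at crop (305,290)) lies between the fingers. I'll close on it.

```bash
python3 -m creep '[{"grip":2.3,"dp":[0,0,0],"rotation":[0,0,0]},{"grip":2.3,"dp":[0,0,0],"rotation":[0,0,0]},{"grip":2.3,"dp":[0,0,0],"rotation":[0,0,0]},{"grip":2.3,"dp":[0,0,0],"rotation":[0,0,0]},{"grip":2.3,"dp":[0,0,0],"rotation":[0,0,0]}]' 40
python3 -m creep '[{"grip":2.3,"dp":[-1,0,0],"rotation":[0,0,0]},{"grip":2.3,"dp":[-4,0,0],"rotation":[0,0,0]},{"grip":2.3,"dp":[-8,0,0],"rotation":[0,0,0]},{"grip":2.3,"dp":[-12,0,0],"rotation":[0,0,0]},{"grip":2.3,"dp":[-14,0,0],"rotation":[0,0,0]}]' 40
python3 -c "
from h import *
go([*EYE,.24],RP)"
```

```text
time: 19.72
tool_pos: [0.4664, 0.4192, 0.1074]
tcp_rot: [1.774, 0.726, -1.754]
wrist_force: [-0.5, -0.6, 7.0]
width: 0.31
time: 20.13
tool_pos: [0.4655, 0.419, 0.251]
tcp_rot: [1.776, 0.727, -1.752]
wrist_force: [0.4, 1.6, 0.8]
width: 0.315
t 20.13 pos [0.4655 0.419  0.251 ] x [ 0.011  0.007 -1.   ] y [ 0.703 -0.711  0.003] q [ 0.69  0.16  1.72 -0.    1.25  1.49] w 0.315 F [0.4 1.6 0.8]
-> dp [0.91, 22.31, 20.5] rot [-0.0056, -0.0123, -0.0028] rows 8.0
```

```bash
python3 -m creep '[{"grip":2.3,"dp":[0.9,22.3,20.5],"rotation":[-0.006,-0.012,0]},{"grip":2.3,"dp":[0.9,22.3,20.5],"rotation":[-0.006,-0.012,0]},{"grip":2.3,"dp":[0.9,22.3,20.5],"rotation":[-0.006,-0.012,0]},{"grip":2.3,"dp":[0.9,22.3,20.5],"rotation":[-0.006,-0.012,0]},{"grip":2.3,"dp":[0.9,22.3,20.5],"rotation":[-0.006,-0.012,0]}]'
python3 -c "
from h import *
go([*EYE,.24],RP)"
```

```text
time: 20.55
tool_pos: [0.4711, 0.2079, 0.2386]
tcp_rot: [1.753, 0.725, -1.762]
wrist_force: [1.4, -0.4, -0.9]
width: 0.31
t 20.55 pos [0.4711 0.2079 0.2386] x [-0.003 -0.007 -1.   ] y [ 0.708 -0.706  0.003] q [ 0.37 -0.03  1.95 -0.01  1.23  1.16] w 0.31 F [ 1.4 -0.4 -0.9]
-> dp [-0.08, 6.88, 6.09] rot [0.0013, 0.0067, -0.0026] rows 3.0
```

```bash
python3 -m creep '[{"grip":2.3,"dp":[0,6.8,6.0],"rotation":[0,0.007,0]},{"grip":2.3,"dp":[0,6.8,6.0],"rotation":[0,0.007,0]},{"grip":2.3,"dp":[0,6.8,6.0],"rotation":[0,0.007,0]},{"grip":2.3,"dp":[0,6.8,6.0],"rotation":[0,0.007,0]},{"grip":2.3,"dp":[0,6.8,6.0],"rotation":[0,0.007,0]}]'
python3 - <<'E'
from h import *
for n in ("top","side"):
    p,d=bot.read_camera(n); cv2.imwrite(f"pics/{n}18.png",p[:,:,::-1]); np.save(f"pics/{n}18.npy",d)
go([*EYE,.18],RP)
a=cv2.resize(cv2.imread("pics/top18.png")[200:280,220:300],None,fx=5,fy=5,interpolation=cv2.INTER_CUBIC)
b=cv2.resize(cv2.imread("pics/side18.png")[180:280,240:340],None,fx=4,fy=4,interpolation=cv2.INTER_CUBIC)
cv2.imwrite("pics/c27.png",np.hstack([a,b]))
E
```

```text
time: 20.97
tool_pos: [0.4774, 0.1191, 0.239]
tcp_rot: [1.762, 0.726, -1.759]
wrist_force: [-0.2, 0.1, -1.0]
width: 0.312
t 21.07 pos [0.4773 0.1203 0.2387] x [ 0.002 -0.001 -1.   ] y [ 0.708 -0.706  0.002] q [ 0.2  -0.08  1.99 -0.    1.23  0.98] w 0.315 F [ 0.1 -0.  -0.2]
-> dp [5.87, 0.23, 0.32] rot [0.0013, -0.0004, -0.0018] rows 2.0
```

View pics/c27.png

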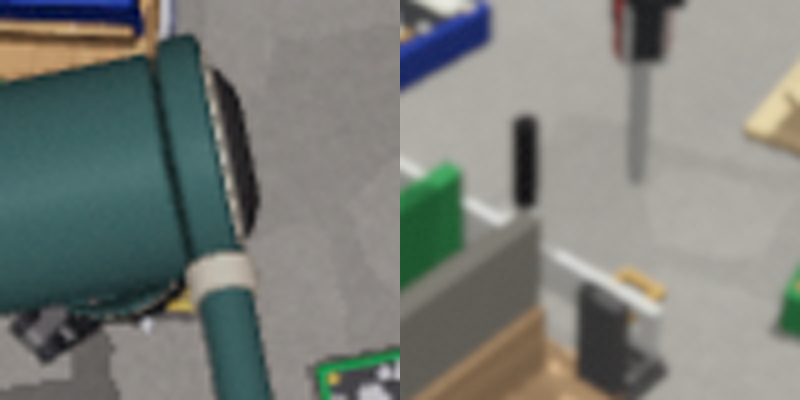

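Run:
```python
from h import *
print("foot", ray("side",298.75,225.25,.142), ray("side",298.75,225.25,.146))
W=world("side",np.load("pics/side18.npy")); im=cv2.imread("pics/side18.png")
for v in (200,205,210,215,220,224):
    r=W[v,293:305]; g=im[v,293:305].mean(1); 
    k=[i for i in range(12) if abs(r[i,1]-.12)<.02 and abs(r[i,0]-.48)<.03]
    if k: print(v,[293+i for i in k],r[k].mean(0).round(4))
print(cur()[1], "top far bar/side in same side frame:", ray("side",300.5,249.3,.065))
```

```text
foot [0.4740287 0.1197782 0.142    ] [0.47119419 0.12398896 0.146     ]
200 [298, 299, 300, 301, 302] [0.4727 0.1222 0.2062]
205 [298, 299, 300, 301, 302] [0.4727 0.1211 0.1937]
210 [297, 298, 299, 300, 301] [0.4742 0.1216 0.1813]
215 [297, 298, 299, 300, 301] [0.4732 0.122  0.1696]
220 [297, 298, 299, 300, 301] [0.473  0.1214 0.1569]
224 [298, 299, 300] [0.4724 0.1216 0.1472]
[0.47733423 0.12030247 0.23873808] top far bar/side in same side frame: [0.47654118 0.10431    0.065     ]
```

```bash
python3 -m creep '[{"grip":2.3,"dp":[2,0.25,0.2],"rotation":[0,0,0]},{"grip":2.3,"dp":[4.5,0.25,0.2],"rotation":[0,0,0]},{"grip":2.3,"dp":[6.4,0.25,0.2],"rotation":[0,0,0]},{"grip":2.3,"dp":[6.4,0.25,0.2],"rotation":[0,0,0]},{"grip":2.3,"dp":[6.4,0.25,0.2],"rotation":[0,0,0]}]'
python3 -m creep '[{"grip":2.3,"dp":[0,0,0],"rotation":[0,0,0]},{"grip":2.3,"dp":[0,0,0],"rotation":[0,0,0]},{"grip":2.3,"dp":[0,0,0],"rotation":[0,0,0]}]'
python3 - <<'E'
from h import *
for n in ("side","top"):
    p,d=bot.read_camera(n); cv2.imwrite(f"pics/{n}19.png",p[:,:,::-1]); np.save(f"pics/{n}19.npy",d)
go([*EYE,.1],RP)
W=world("side",np.load("pics/side19.npy"))
for v in range(225,252,4):
    r=W[v,290:312]; k=[i for i in range(22) if abs(r[i,1]-.12)<.012 and abs(r[i,0]-.475)<.015 and r[i,2]>.07]
    if k: print(v,[290+i for i in k],r[k].mean(0).round(4))
cv2.imwrite("pics/c28.png",cv2.resize(cv2.imread("pics/side19.png")[210:280,265:335],None,fx=8,fy=8,interpolation=cv2.INTER_CUBIC))
E
```

```text
time: 21.48
tool_pos: [0.4766, 0.117, 0.1733]
tcp_rot: [1.755, 0.73, -1.761]
wrist_force: [0.4, 0.2, -0.3]
width: 0.31
time: 21.73
tool_pos: [0.479, 0.1163, 0.1762]
tcp_rot: [1.762, 0.727, -1.755]
wrist_force: [-0.2, 0.0, -0.2]
width: 0.313
t 21.83 pos [0.4785 0.116  0.1757] x [ 0.003 -0.001 -1.   ] y [ 0.707 -0.707  0.003] q [ 0.19 -0.03  2.06 -0.    1.1   0.97] w 0.309 F [-0.7  0.1 -0.2]
-> dp [7.57, -0.17, 0.11] rot [0.0004, -0.0014, -0.0034] rows 2.0
225 [297, 298, 299, 300, 301] [0.4744 0.1184 0.1416]
229 [297, 298, 299, 300, 301] [0.4741 0.1181 0.1312]
233 [297, 298, 299, 300] [0.474  0.1191 0.1213]
237 [296, 297, 298, 299, 300] [0.4752 0.1184 0.1095]
241 [296, 297, 298, 299, 300] [0.4747 0.1184 0.0989]
245 [297, 298, 299] [0.4745 0.1179 0.0876]
249 [290, 291] [0.4885 0.1249 0.0734]
```

View pics/c28.png

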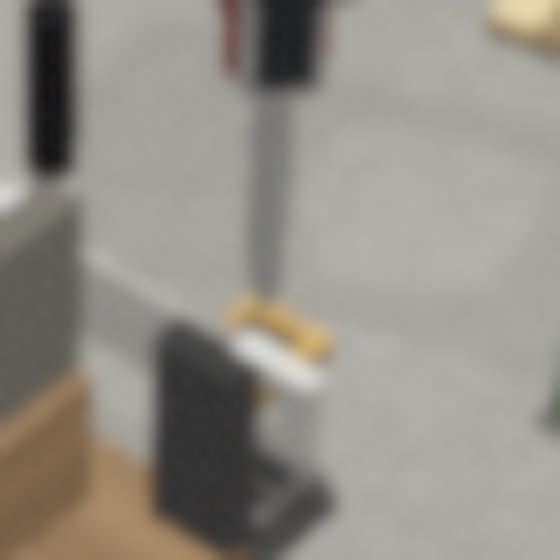

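```bash
python3 -m creep '[{"grip":2.3,"dp":[1.2,-0.05,-0.05],"rotation":[0,0,0]},{"grip":2.3,"dp":[2.4,-0.05,-0.05],"rotation":[0,0,0]},{"grip":2.3,"dp":[3.2,-0.05,-0.05],"rotation":[0,0,0]},{"grip":2.3,"dp":[3.2,-0.05,-0.05],"rotation":[0,0,0]}]'
python3 - <<'E'
from h import *
p,d=bot.read_camera("side"); cv2.imwrite(f"pics/side20.png",p[:,:,::-1])
go([*EYE,.105],RP)
cv2.imwrite("pics/c29.png",cv2.resize(cv2.imread("pics/side20.png")[210:280,265:335],None,fx=8,fy=8,interpolation=cv2.INTER_CUBIC))
E
```

```text
time: 22.17
tool_pos: [0.4753, 0.1158, 0.1391]
tcp_rot: [1.755, 0.728, -1.765]
wrist_force: [-0.8, -0.4, -1.4]
width: 0.316
t 22.22 pos [0.476  0.1159 0.1401] x [-0.003 -0.003 -1.   ] y [ 0.707 -0.707 -0.   ] q [ 0.19  0.01  2.1  -0.    1.04  0.98] w 0.311 F [-0.4  0.9 -0.4]
-> dp [3.51, 0.03, -0.1] rot [0.0001, 0.0041, 0.0004] rows 1.0
```

View pics/c29.png

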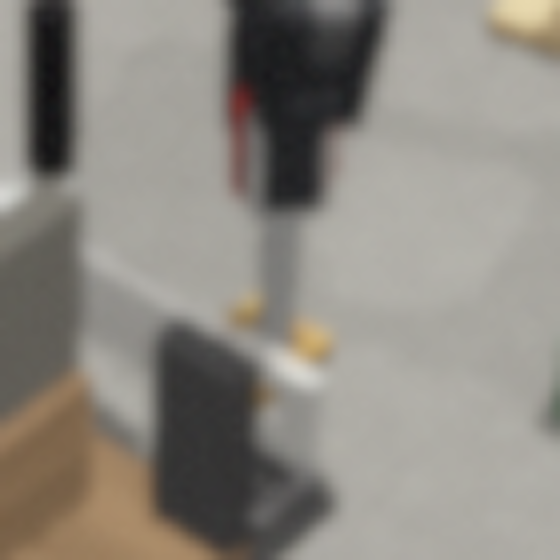

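The pin passes through the loop between the two brass arms with no side force. I'm lowering it into the cup.

```bash
python3 -m creep '[{"grip":2.3,"dp":[1.2,0,0],"rotation":[0,0,0]},{"grip":2.3,"dp":[2.3,0,0],"rotation":[0,0,0]},{"grip":2.3,"dp":[3.0,0,0],"rotation":[0,0,0]},{"grip":2.3,"dp":[3.4,0,0],"rotation":[0,0,0]},{"grip":2.3,"dp":[3.4,0,0],"rotation":[0,0,0]}]'
python3 -c "
from h import *
go([*EYE,.105],RP)"
```

```text
time: 22.63
tool_pos: [0.4767, 0.1161, 0.1068]
tcp_rot: [1.757, 0.728, -1.762]
wrist_force: [-1.3, -0.1, -1.3]
width: 0.312
t 22.63 pos [0.4767 0.1161 0.1068] x [-0.002 -0.002 -1.   ] y [ 0.707 -0.707  0.001] q [ 0.19  0.05  2.13 -0.    0.97  0.98] w 0.312 F [-1.3 -0.1 -1.3]
-> dp [0.18, -0.01, -0.03] rot [0.0003, 0.0028, -0.0005] rows 1.0
```

```bash
python3 -m creep '[{"grip":2.3,"dp":[0.2,0,0],"rotation":[0,0,0]},{"grip":2.3,"dp":[0.4,0,0],"rotation":[0,0,0]},{"grip":2.3,"dp":[0.4,0,0],"rotation":[0,0,0]}]'
python3 -c "
from h import *
go([*EYE,.105],RP)"
```

```text
time: 22.88
tool_pos: [0.4787, 0.1166, 0.1054]
tcp_rot: [1.761, 0.727, -1.757]
wrist_force: [-0.5, 0.8, 1.9]
width: 0.313
t 22.88 pos [0.4787 0.1166 0.1054] x [ 0.003 -0.001 -1.   ] y [ 0.707 -0.707  0.003] q [ 0.19  0.05  2.12 -0.    0.96  0.98] w 0.313 F [-0.5  0.8  1.9]
-> dp [0.04, -0.12, 0.15] rot [0.0002, -0.0011, -0.0029] rows 1.0
```

```bash
python3 -m creep '[{"grip":4.2,"dp":[0,0,0],"rotation":[0,0,0]},{"grip":4.2,"dp":[0,0,0],"rotation":[0,0,0]},{"grip":4.2,"dp":[0,0,0],"rotation":[0,0,0]},{"grip":4.2,"dp":[-2,0,0],"rotation":[0,0,0]},{"grip":4.2,"dp":[-5,0,0],"rotation":[0,0,0]}]'
python3 -m creep '[{"grip":4.2,"dp":[-4,0,0],"rotation":[0,0,0]},{"grip":4.2,"dp":[-8,0,0],"rotation":[0,0,0]},{"grip":4.2,"dp":[-8,15,15],"rotation":[0,0,0]},{"grip":4.2,"dp":[-8,15,15],"rotation":[0,0,0]},{"grip":4.2,"dp":[-8,15,15],"rotation":[0,0,0]}]'
python3 -m creep '[{"grip":4.2,"dp":[0,10,10],"rotation":[0,0,0]},{"grip":4.2,"dp":[0,10,10],"rotation":[0,0,0]},{"grip":4.2,"dp":[0,10,10],"rotation":[0,0,0]},{"grip":4.2,"dp":[0,10,10],"rotation":[0,0,0]}]'
python3 - <<'E'
from h import *
for n in ("top","side"):
    p,d=bot.read_camera(n); cv2.imwrite(f"pics/{n}21.png",p[:,:,::-1]); np.save(f"pics/{n}21.npy",d)
    im=p[:,:,::-1].copy(); hsv=cv2.cvtColor(im,cv2.COLOR_BGR2HSV); W=world(n,d)
    m=((hsv[...,0]<8)|(hsv[...,0]>172))&(hsv[...,1]>150)&(abs(W[...,0]-.477)<.05)&(abs(W[...,1]-.116)<.05); P=W[m]; T=P[P[:,2]>.107]; v,u=np.where(m); print(n,m.sum(),"knob top",T.mean(0),np.percentile(P[:,2],[5,95]), "px",u.mean(),v.mean())
    X,Y,Z=W[...,0],W[...,1],W[...,2]
    for nm,x in (("grey",.526),("green",.585),("blue",.645)):
        m=(abs(Z-.112)<.008)&(abs(X-x)<.02)&(abs(Y-.196)<.075); Q=W[m]; w,e=np.linalg.eigh(np.cov(Q[:,:2].T)); a=e[:,1]*np.sign(e[1,1]); print(" ",nm,Q.mean(0).round(4),"y",np.percentile(Q[:,1],[1,99]).round(4),"yaw",np.degrees(np.arctan2(-a[0],a[1])).round(1))
a=cv2.resize(cv2.imread("pics/top21.png")[170:270,190:290],None,fx=4,fy=4,interpolation=cv2.INTER_CUBIC)
b=cv2.resize(cv2.imread("pics/side21.png")[190:290,220:320],None,fx=4,fy=4,interpolation=cv2.INTER_CUBIC)
cv2.imwrite("pics/c30.png",np.hstack([a,b])); print(cur()[1])
E
```

```text
time: 23.3
tool_pos: [0.4747, 0.1157, 0.1515]
tcp_rot: [1.753, 0.729, -1.766]
wrist_force: [-0.1, 0.1, -0.4]
width: 0.493
time: 23.72
tool_pos: [0.4783, -0.0091, 0.2363]
tcp_rot: [1.76, 0.727, -1.753]
wrist_force: [0.1, -0.3, 0.8]
width: 0.489
time: 24.05
tool_pos: [0.4774, -0.1544, 0.2352]
tcp_rot: [1.76, 0.722, -1.76]
wrist_force: [-0.0, 1.4, 0.9]
width: 0.491
top 68 knob top [0.47630806 0.11418357 0.11585424] [0.10968265 0.11920411] px 253.33823529411765 255.76470588235293
  grey [0.5258 0.1969 0.1117] y [0.1437 0.2491] yaw -3.0
  green [0.5838 0.1921 0.1118] y [0.1385 0.2446] yaw -2.6
  blue [0.643  0.1919 0.1114] y [0.1388 0.246 ] yaw -2.8
side 164 knob top [0.47393295 0.11914112 0.11386832] [0.09435307 0.11612187] px 298.219512195122 238.4939024390244
  grey [0.5235 0.2012 0.11  ] y [0.1443 0.2515] yaw -3.4
  green [0.5815 0.1959 0.1099] y [0.1396 0.2461] yaw -3.0
  blue [0.6409 0.1955 0.1097] y [0.1394 0.2465] yaw -3.1
[ 0.47752025 -0.15286627  0.23491921]
```

View pics/c30.png

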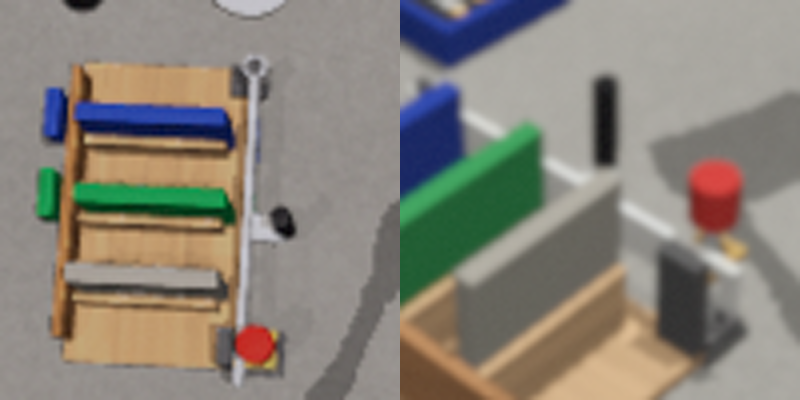

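View pics/top21.png

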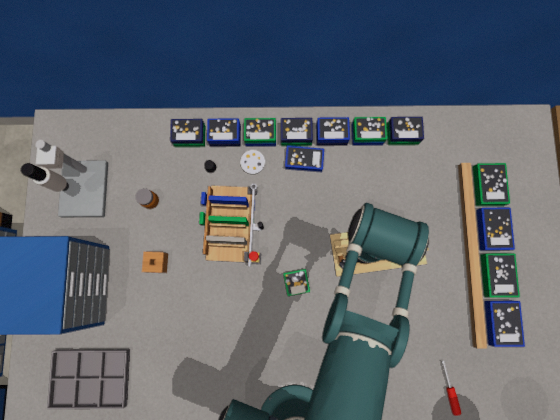

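```bash
python3 -c "
from h import *
print(bot.finish_job())"
```

```text
the job is handed in; nothing more can be done
None
```

I put the blue case and then the green case in the slots of their own colours and swung the gate shut by its handle. I then dropped the red-headed pin through the staple's loop into the cup and handed the job in at about 24 s. The hand-in gives no verdict, so the result rests on my own camera checks, which all passed:

- **Cases:** both tops stand 110–112 mm above the bench, level with the grey case (112 mm when home). They are within about 1 mm across and 5 mm along their slots, and within about 1° of the slots' direction.
- **Gate:** its strip lies at −2.87°, against about −2.8° for the rack. It pushed back with about 18 N at the stop when I pressed it shut.
- **Pin:** the knob's top is at 114–116 mm (116 expected), within about 4 mm of the loop's centre and upright.
- **Other things:** the grey case and the bench items look unmoved in the last pictures, and the gripper was well clear of everything at hand-in.

The only disagreement is between the two cameras: they differ by about 2–5 mm horizontally and 2 mm in height, partly because each sees a different surface. That is within the tolerances.

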